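Tighten the puck-drying carousel and balance the specimens on its domes

TASK

Get the specimen drying carousel going: its disc spins freely unless it is pushed down onto its brake, so press the black wing nut in the middle down and, keeping it pressed, turn it clockwise until it is tight against its stop. Then balance every round specimen puck level on a rubber dome of its own, and when they are all up, push the blower's toggle lever right over, away from the robot, to switch it on. Do not knock over the small jar or the little amber bottle.

Things in the scene. Friction and masses are not known exactly. Their poses are not given: they have to be found in the camera images.
- carousel_base: fixed round grey base of the carousel, 150 mm across, 24 mm high, standing on the work surface; origin at the centre of its underside, z up; the carousel's vertical axis is its z axis. On it sits an aluminium disc 250 mm across, 8 mm thick, its top face 42 mm above the work surface when not pressed, which carries five domes and the nut
- press (a joint): how far (m) disc, domes and nut together are pushed down: 0 = up (held up by a spring), about 0.005 = disc on its rubber brake ring, where it no longer turns. About 6 N starts it moving down and about 10 N reaches the brake; 14 to 20 N on the nut brakes it firmly. It springs back up when let go
- rotor (a joint): angle (rad) of the disc on its base, anticlockwise from above positive; spins freely with almost no friction unless pressed down
- hub_nut (a joint): angle (rad) of the wing nut relative to the disc, clockwise from above positive; starts loose at 0 to 0.4, has a hard stop at 3.4 (about half a turn in all), tight above 3.15. Stiff (0.1 N m): turned without pressing, the disc just spins along with it and this angle does not change; it stays where it is left
- nut_grip (a point): centre of the wing of the black nut, on the carousel axis, 81 mm above the work surface when not pressed. The wing is an upright plate 44 mm long (x axis of this point), 14 mm thick (y axis), 26 mm high, to be gripped across its thickness; it stands on a round black skirt 44 mm across whose top face is 13 mm below this point and 26 mm above the disc's top face
- dome0 (a point): top of a black rubber dome on the disc, 56 mm above the work surface when not pressed; the dome is part of a ball of 40 mm radius, 14 mm high, 60 mm across at its foot. Five such domes stand evenly on a circle of 95 mm radius about the carousel's axis; z axis up
- dome1 (a point): top of the next dome anticlockwise
- dome2 (a point): top of the next dome
- dome3 (a point): top of the next dome
- dome4 (a point): top of the last dome
- puck0: specimen puck: grey resin disc 50 mm across, 16 mm thick, 55 g, with a small steel inset; the same on both faces; origin at its centre, z along its axis; lies flat on the work surface at the start
- puck1: puck like puck0
- puck2: puck like puck0
- puck3: puck like puck0
- puck4: puck like puck0
- blower (a joint): angle (rad) of the blower's toggle lever: 0 = leaning 0.5 rad towards the robot (off), 1.0 = leaning away from the robot (on), on above 0.85; stays where it is left
- blower_tip (a point): centre of the black ball, 26 mm across, at the tip of the toggle lever; the stick is 10 mm thick and its pivot lies 22 mm above the bench, 70 mm from this point; it swings in the x-z plane of the block and takes about 1 N at the tip
- blower_base: grey block that carries the toggle lever, 70 by 50 mm, 25 mm high, fixed to the bench; its x axis is the direction in which the lever is thrown to switch on; origin at the centre of its underside
- jar: bystander: small jar with white cap, 40 mm across, 50 mm high, origin under its centre
- stain: bystander: small amber bottle, 36 mm across, 70 mm high, origin under its centre
There are look-alikes about, which are no part of the job. Leave any green or pink look-alike of the blower_base alone. Leave any brown look-alike of the puck2 alone.

How it is judged:
On the way, in this order (a step that is already met when the one before it is completed fails the run):
1. the wing nut is tight (value of joint hub_nut above 3.15 rad), for 0.2 s.
2. every puck is balanced level on a dome of its own ((distance between puck0 and dome0 below 0.014 m or distance between puck0 and dome1 below 0.014 m or distance between puck0 and dome2 below 0.014 m or distance between puck0 and dome3 below 0.014 m or distance between puck0 and dome4 below 0.014 m) and angle between the z axis of each of puck0, puck1, puck2, puck3, puck4 and the z axis of carousel_base, either way round below 0.22 rad and linear speed of each of puck0, puck1, puck2, puck3, puck4 below 0.03 m/s and (distance between puck1 and dome0 below 0.014 m or distance between puck1 and dome1 below 0.014 m or distance between puck1 and dome2 below 0.014 m or distance between puck1 and dome3 below 0.014 m or distance between puck1 and dome4 below 0.014 m) and (distance between puck2 and dome0 below 0.014 m or distance between puck2 and dome1 below 0.014 m or distance between puck2 and dome2 below 0.014 m or distance between puck2 and dome3 below 0.014 m or distance between puck2 and dome4 below 0.014 m) and (distance between puck3 and dome0 below 0.014 m or distance between puck3 and dome1 below 0.014 m or distance between puck3 and dome2 below 0.014 m or distance between puck3 and dome3 below 0.014 m or distance between puck3 and dome4 below 0.014 m) and (distance between puck4 and dome0 below 0.014 m or distance between puck4 and dome1 below 0.014 m or distance between puck4 and dome2 below 0.014 m or distance between puck4 and dome3 below 0.014 m or distance between puck4 and dome4 below 0.014 m) and value of joint hub_nut above 3.15 rad), for 0.3 s.
3. the blower lever is thrown over (value of joint blower above 0.85 rad), for 0.2 s.
At the end, for the whole second after the job is handed in: The wing nut is turned to above 3.15 rad (its stop is at 3.4); every puck present rests level (within 0.22 rad) on top of a dome of its own, its centre within 14 mm of the dome's top, still and released; the blower lever is above 0.85 rad (all of step 2 and value of joint blower above 0.85 rad); the robot touches nothing.
It fails at once if the jar or the small amber bottle is knocked over (angle between any of jar, stain's own z axis and vertical above 0.6 rad).
Of puck0, puck1, puck2, puck3, puck4 only 3 to 5 are there at a start; the rules pass over those that are not, and their reading is None.
At some moment in a run one of puck0, puck1, puck2, puck3, puck4 may be knocked a few centimetres aside while the robot is not near it.
Once in a run the grip may slacken for a moment while it holds something.
It also fails if it takes over 210 s, if anything falls off the work surface, if the arm or the gripper's body presses on something with over 40 N, if the wrist force passes 120 N, or if a joint passes its speed limit or range.

ROBOT

A 6-joint arm with a two-finger parallel gripper is mounted at the origin on the work surface. World frame = base frame: x ahead of the robot, y to its left, z up, the work surface at z = 0. Lengths are in m, angles in rad, forces in N, time in s.
With the tool pointing down it reaches from about 0.375 to 0.925 m from the base axis. Payload 5.7 kg.
Tool frame: the origin (TCP) lies midway between the tips of the shut fingers; the grasp point (between the pads) lies 19 mm behind it; x points along the fingers, z is the direction in which the jaws open and shut, and the axes are right-handed (so a half turn about x gives the same grasp; the last joint's range is limited). The gripper opens to 88 mm and grips with 3 to 60 N. Pads are 20 mm wide; open, the fingers measure 115 mm over their backs; the gripper's body (75 mm by 178 mm) begins 61 mm behind the grasp point.
Start: joints at [1.034, 0.359, 1.51, -0, 1.272, -0.115], TCP at [0.246, 0.547, 0.195] pointing down, gripper open.
Joint ranges: [-2.97, 2.97], [-1.01, 2.36], [0.21, 2.38], [-0.96, 4.11], [0.2, 2.71], [-2.98, 2.98]. Speed limits (rad/s): [2.39, 2.39, 3.14, 3.14, 3.14, 3.14].

INTERFACE

Orientations are given as a unit quaternion [x, y, z, w].
In Python, from station import read_state, grab_frame, finish_job gives the robot as it stands. The module is installed in compiled form; this text tells all that it offers.
- The arm moves only by the tool servo_tool, never from a script. Its argument "targets" is one flat list of numbers, 5 for each row, row after row: the finger opening in cm, from 0 to 8.78, then the shift along the tool's x, y, z in cm, then the turn about the tool's x in rad. In form: [claw, x, y, z, turn, claw, x, y, z, turn, ...]. A call has 1 to 5 rows; each row is the pose to reach, as a shift and turn from the pose commanded when the call began, along the tool's axes at that moment; what a row does not reach only later rows make up. A row lasts 1/10 s, in which the tool goes at most 50 mm and 8.59 degrees, less where a joint would pass 70% of its speed; a pose out of reach is approached as far as the arm can. A call with a gripper value outside its range is refused whole. The fingers move at their own pace and stop on an object; the grip force is fixed at half the most. Time passes only in rows, so rows that repeat a pose let the fingers close. It gives the time, the measured TCP pose, the force and the opening at its end, in the units of the state.
- read_state(): the state, without advancing time (a new reading comes with each control period).
- grab_frame(name): name is "side" or "top" or "wrist"; returns a dict with "pixels" (384x512x3 uint8, red, green, blue), "fx", "fy", "cx", "cy" (pixels), "world_from_camera" (4x4, takes a point from camera to world coordinates); the wrist camera has in their place "T_tool_cam" (4x4, takes a point from camera to tool coordinates, whose origin is the TCP and whose axes are the tool frame's). Camera axes: x right, y down, z forward; pixel columns grow to the right and rows downward; lengths in m; the calibration is good to about 2 mm. A picture is of the moment at which its call begins: read the wrist's pose just before it. There is no depth.
- finish_job(): hands the job in, once; it reports no verdict.
The state is a dict: "t": time; "q": joint angles; "qvel": joint speeds; "tau": joint torques, N m; "position": TCP position; "ee_rot": TCP orientation; "force": force on the tool from outside, world axes, zero at the start; "ft_torque": the same for the moment, N m; "gripper_width": finger opening in m.
Only numpy, scipy, OpenCV 4.12 (cv2) and the standard library are available. Lean on these libraries where they do the work, as an engineer would, in place of code of your own. Each camera call takes 0.05 s, during which the arm holds its last target. There are 200 camera calls.

## Working session

There is one attempt and no reset: what is moved stays moved. The work goes in short steps, Python scripts to look and compute and a tool call to move; the robot and the scene stay as the last step left them, time stands still between calls to the robot, and variables do not carry over. Pictures are saved under pics/ and viewed, about 12 in all and at most 16, crops included, and the job is handed in when it is done.

Besides the shell and the picture viewer there is one more tool, called after "Emit:" as name(argument=value, ...) on one line, values as JSON. servo_tool: Moves the arm, as the interface text tells. Its arguments: {"type":"object","properties":{"targets":{"type":"array","items":{"type":"number"}}},"required":["targets"]}

```bash
mkdir -p pics
cat > h.py <<'E'
import numpy as np, cv2
from station import read_state, grab_frame, finish_job
from scipy.spatial.transform import Rotation as R
def cam(name):
    s=read_state(); f=grab_frame(name)
    if name=='wrist':
        T=np.eye(4);T[:3,:3]=R.from_quat(s['ee_rot']).as_matrix();T[:3,3]=s['position'];f['W']=T@f['T_tool_cam']
    else: f['W']=np.array(f['world_from_camera'])
    return f
def ray(f,u,v,z):
    d=f['W'][:3,:3]@np.array([(u-f['cx'])/f['fx'],(v-f['cy'])/f['fy'],1]);o=f['W'][:3,3]
    return o+d*(z-o[2])/d[2]
def proj(f,p):
    c=np.linalg.inv(f['W'])@np.append(p,1);return c[0]/c[2]*f['fx']+f['cx'],c[1]/c[2]*f['fy']+f['cy']
def save(f,n,s=1.5,crop=None):
    p=f['pixels']
    if crop: p=p[crop[1]:crop[3],crop[0]:crop[2]]
    cv2.imwrite('pics/'+n+'.png',cv2.resize(cv2.cvtColor(p,cv2.COLOR_RGB2BGR),None,fx=s,fy=s))
E
python3 - <<'E'
from h import *
s=read_state();print(s)
a=cam('top');b=cam('side')
im=np.hstack([a['pixels'],b['pixels']])
save(a,'top');save(b,'side')
print(a['W'].round(3),a['fx'],b['W'].round(3))
print(cam('wrist')['T_tool_cam'])
E
```

```text
{'t': 0.0, 'q': array([ 1.03394825e+00,  3.59470701e-01,  1.51143066e+00, -9.68243617e-06,
        1.27247451e+00, -1.15127106e-01]), 'qvel': array([ 1.20395104e-03,  7.89369846e-04,  1.20180308e-03, -1.92225056e-03,
        6.14057489e-05,  1.93148728e-03]), 'tau': array([ 5.34580909e-05, -5.15383065e+01, -2.70727283e+01,  6.72272919e-02,
        3.53746803e-02, -1.15162711e-04]), 'position': array([0.24524738, 0.54678725, 0.19433072]), 'ee_rot': array([-0.38455807,  0.59413915,  0.38399309,  0.59301186]), 'force': array([ 0.62542547,  0.03719562, -0.00835737]), 'ft_torque': array([ 0.00732592, -0.00840209,  0.00665532]), 'gripper_width': 0.08771279490871475}
[[ 0.018 -0.998  0.063  0.384]
 [-1.    -0.019 -0.003 -0.052]
 [ 0.004 -0.063 -0.998  1.249]
 [ 0.     0.     0.     1.   ]] 436.94596251710544 [[ 0.677 -0.508  0.532 -0.197]
 [-0.736 -0.461  0.496 -0.668]
 [-0.007 -0.728 -0.686  0.957]
 [ 0.     0.     0.     1.   ]]
[[-7.40750169e-04 -2.90746392e-01  9.56799868e-01 -1.89597170e-01]
 [-1.69979490e-03 -9.56798382e-01 -2.90747257e-01  8.14339892e-02]
 [ 9.99998281e-01 -1.84173461e-03  2.14539328e-04 -7.61615355e-04]
 [ 0.00000000e+00  0.00000000e+00  0.00000000e+00  1.00000000e+00]]
```

View pics/top.png

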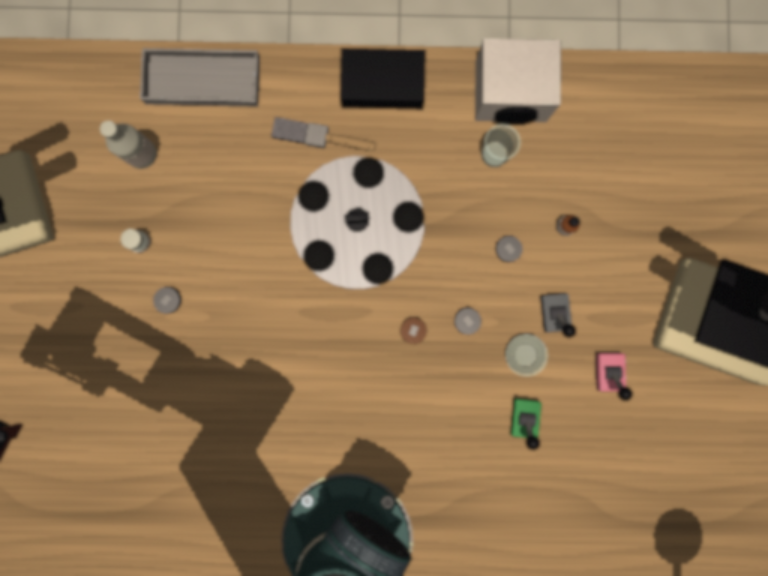

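View pics/side.png

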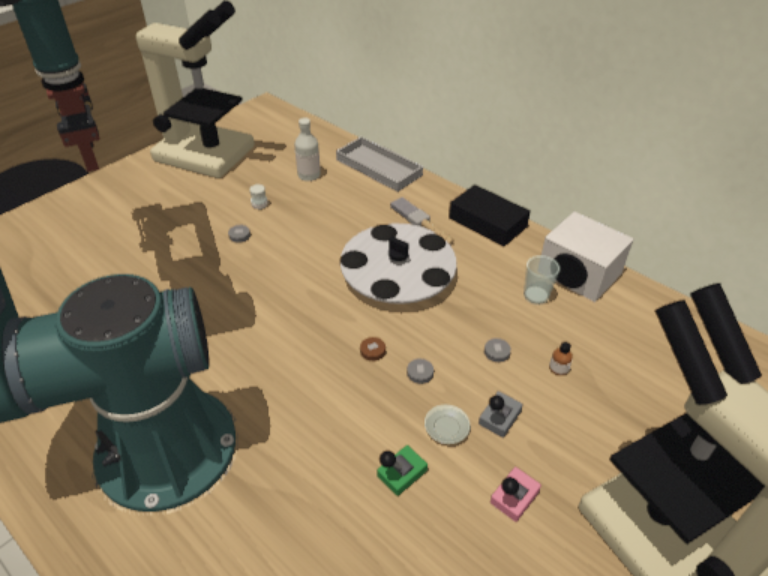

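```bash
cat >> h.py <<'E'
def blobs(f,mask,amin=60,amax=1e9):
    n,l,st,c=cv2.connectedComponentsWithStats(mask.astype(np.uint8)*255)
    return [(c[i],st[i]) for i in range(1,n) if amin<st[i][4]<amax]
def axes():
    s=read_state();return R.from_quat(s['ee_rot']).as_matrix(),s['position']
def to(p,ps=None):
    "shift in tool axes (cm) from the present pose to world point p"
    M,q=axes();return (M.T@(np.array(p)-q)*100).round(2)
E
python3 - <<'E'
from h import *
M,q=axes();print(M.round(3),q)
a=cam('top');b=cam('side')
print('tcp px',proj(a,q),proj(b,q))
for n,f in (('top',a),('side',b)):
    hsv=cv2.cvtColor(f['pixels'],cv2.COLOR_RGB2HSV)
    print(n)
    m=(hsv[...,1]<70)&(hsv[...,2]>60)
    m=cv2.morphologyEx(m.astype(np.uint8),cv2.MORPH_OPEN,np.ones((3,3)))
    for c,s in blobs(f,m,80,9000): print('low sat',(c*1.5).round(),s[:5], ray(f,*c,.016).round(3), ray(f,*c,.042).round(3))
    m=hsv[...,2]<45
    for c,s in blobs(f,m,20,900): print('dark',(c*1.5).round(),s[2:5], ray(f,*c,.056).round(3))
E
```

```text
[[-0.001 -0.912  0.409]
 [-0.001  0.409  0.912]
 [-1.     0.    -0.001]] [0.24536048 0.54692276 0.19449422]
tcp px (np.float64(-0.049841453384971146), np.float64(275.7476364477784)) (np.float64(62.29859732478948), np.float64(111.93166687846066))
top
low sat [199.  76.] [  94   33   78   37 2786] [0.87  0.301 0.016] [0.86  0.294 0.042]
low sat [300. 132.] [182  79  36  19 480] [0.766 0.106 0.016] [0.758 0.102 0.042]
low sat [128. 143.] [ 67  81  37  30 679] [0.737 0.433 0.016] [0.729 0.422 0.042]
low sat [498. 144.] [321  82  22  29 485] [ 0.749 -0.274  0.016] [ 0.741 -0.27   0.042]
low sat [357. 222.] [ 194  104   89   89 4651] [ 0.593 -0.007  0.016] [ 0.589 -0.008  0.042]
low sat [135. 240.] [ 81 153  18  15 215] [0.552 0.412 0.016] [0.549 0.402 0.042]
low sat [508. 248.] [331 158  17  16 220] [ 0.549 -0.295  0.016] [ 0.545 -0.29   0.042]
low sat [166. 300.] [103 192  17  17 233] [0.44  0.348 0.016] [0.439 0.339 0.042]
low sat [555. 310.] [361 196  20  25 382] [ 0.433 -0.384  0.016] [ 0.432 -0.377  0.042]
low sat [467. 320.] [303 205  17  18 233] [ 0.411 -0.218  0.016] [ 0.41  -0.21
[... 3431 characters left out ...]
9] [ 0.789 -0.309  0.056]
dark [437. 277.] [ 18  12 123] [ 0.591 -0.115  0.056]
dark [  6. 331.] [ 19  99 358] [-0.071  0.391  0.056]
dark [386. 288.] [ 18  12 139] [ 0.496 -0.061  0.056]
dark [201. 329.] [ 10  49 154] [0.179 0.124 0.056]
dark [565. 347.] [ 6  6 31] [ 0.601 -0.406  0.056]
dark [192. 393.] [ 9 16 47] [0.08  0.015 0.056]
dark [496. 403.] [ 9 10 64] [ 0.415 -0.384  0.056]
dark [203. 417.] [14 20 78] [ 0.063 -0.04   0.056]
dark [103. 443.] [ 13  17 117] [-0.075  0.039  0.056]
dark [388. 459.] [10 11 74] [ 0.212 -0.318  0.056]
dark [112. 461.] [11  7 35] [-0.084 -0.001  0.056]
dark [510. 486.] [11 11 83] [ 0.303 -0.486  0.056]
dark [713. 568.] [ 25  13 225] [ 0.388 -0.76   0.056]
```

Emit:
servo_tool(targets=[8.7,-1.9,-18,-12.2,0,8.7,-1.9,-18,-12.2,0,8.7,-1.9,-18,-12.2,0,8.7,-1.9,-18,-12.2,0,8.7,-1.9,-18,-12.2,0])

```text
t: 0.75
position: [0.3616, 0.3591, 0.2145]
ee_rot: [-0.384, 0.594, 0.383, 0.594]
force: [0.3, 1.4, 0.7]
gripper_width: 0.087
```

Emit:
servo_tool(targets=[8.7,-1.9,-18,-12.2,0,8.7,-1.9,-18,-12.2,0,8.7,-1.9,-18,-12.2,0,8.7,-1.9,-18,-12.2,0,8.7,-1.9,-18,-12.2,0])

```text
t: 1.25
position: [0.4766, 0.1739, 0.2337]
ee_rot: [-0.384, 0.594, 0.383, 0.595]
force: [-0.6, 0.8, -0.0]
gripper_width: 0.0871
```

Emit:
servo_tool(targets=[8.7,-1.9,-18,-12.2,0,8.7,-1.9,-18,-12.2,0,8.7,-1.9,-18,-12.2,0,8.7,-1.9,-18,-12.2,0,8.7,-1.9,-18,-12.2,0])

```text
t: 1.75
position: [0.5909, -0.0117, 0.2525]
ee_rot: [-0.384, 0.594, 0.382, 0.594]
force: [1.1, 0.6, -0.8]
gripper_width: 0.0871
```

Run:
```python
from h import *
s=read_state();print(s['t'],s['q'].round(3),s['force'].round(2));print(axes())
f=cam('wrist');save(f,'w1')
print(to([.589,-.009,.25]), proj(f,[.589,-.009,.094]))
```

```text
1.75 [-1.360e-01  2.990e-01  1.454e+00 -1.000e-03  1.386e+00 -1.281e+00] [ 1.14  0.57 -0.84]
(array([[ 1.89366867e-03, -9.11077184e-01,  4.12231462e-01],
       [-1.69643814e-03,  4.12228681e-01,  9.11078831e-01],
       [-9.99996768e-01, -2.42460661e-03, -7.64961541e-04]]), array([ 0.59091959, -0.01174214,  0.25245847]))
[0.23 0.37 0.21] (np.float64(259.55361743739724), np.float64(166.03489157829347))
```

View pics/w1.png

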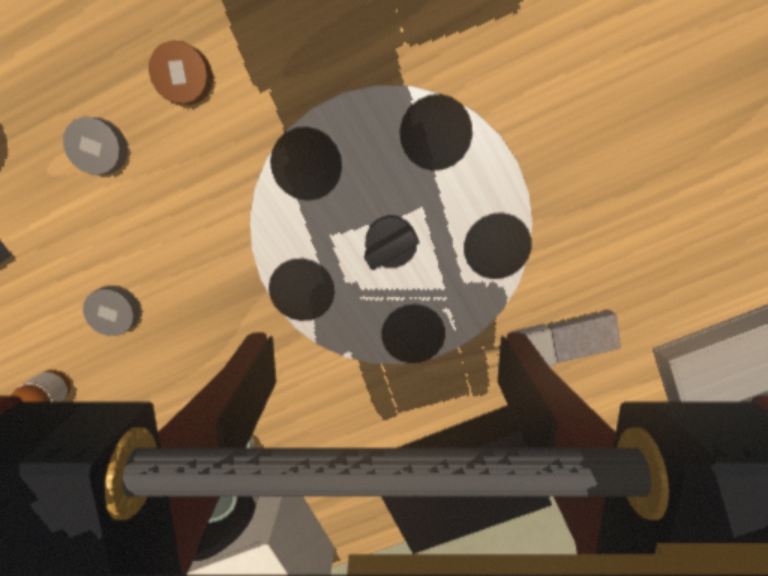

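Run:
```python
from h import *
f=cam('wrist')
P=[ray(f,u/1.5,v/1.5,.049) for u,v in [(306,162),(436,132),(497,245),(413,333),(301,289)]]
c=np.mean(P,0);print(c,[np.hypot(*(p-c)[:2]).round(4) for p in P])
print(ray(f,390/1.5,242/1.5,.081))
for u,v in [(94,146),(109,311)]: print(ray(f,u/1.5,v/1.5,.012))
print(to([c[0],c[1],.25]));print(f['fx'])
p=f['pixels'][130:190,230:290];cv2.imwrite('pics/w1c.png',cv2.resize(p[...,::-1],None,fx=8,fy=8))
```

```text
[ 0.58882863 -0.00789131  0.049     ] [np.float64(0.0936), np.float64(0.0931), np.float64(0.0931), np.float64(0.0935), np.float64(0.0937)]
[ 0.58726984 -0.00801079  0.081     ]
[ 0.41105933 -0.21895626  0.012     ]
[ 0.54855901 -0.29743633  0.012     ]
[0.2  0.17 0.14]
306.3094300378533
```

View pics/w1c.png

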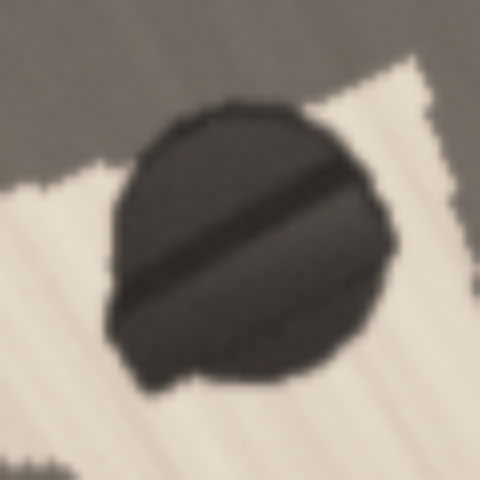

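Emit:
servo_tool(targets=[8.7,2,0.2,0.1,0.15,8.7,4,0.2,0.1,0.3,8.7,6,0.2,0.1,0.45,8.7,8,0.2,0.1,0.6,8.7,10,0.2,0.1,0.75])

```text
t: 2.35
position: [0.5856, -0.0038, 0.1513]
ee_rot: [-0.138, 0.694, 0.139, 0.693]
force: [0.5, -0.1, 0.7]
gripper_width: 0.0868
```

Emit:
servo_tool(targets=[8.7,2,0,0,0.15,8.7,3.5,0,0,0.29,8.7,4,0,0,0.29,8.7,4,0,0,0.29])

```text
t: 2.75
position: [0.5856, -0.0045, 0.1116]
ee_rot: [-0.04, 0.707, 0.041, 0.705]
force: [0.3, -0.2, 1.1]
gripper_width: 0.0869
```

Run:
```python
from h import *
s=read_state();print(s['t'],s['q'].round(3),s['force'].round(2));print(axes())
f=cam('wrist');save(f,'w2')
print(to([.5885,-.008,.07]))
```

```text
2.75 [-0.126  0.426  1.634  0.     1.084 -0.24 ] [ 0.31 -0.18  1.08]
(array([[-2.28575853e-03, -1.13646571e-01,  9.93518612e-01],
       [ 5.94333573e-04,  9.93520877e-01,  1.13648198e-01],
       [-9.99997211e-01,  8.50253804e-04, -2.20340485e-03]]), array([ 0.58563323, -0.00449384,  0.11155914]))
[ 4.23 -0.33  0.17]
```

View pics/w2.png

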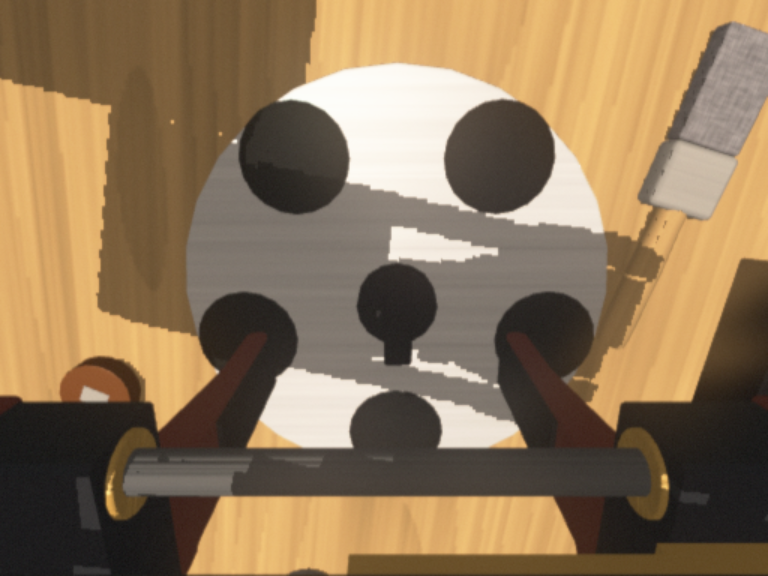

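Emit:
servo_tool(targets=[8.7,0,-0.33,0.25,0,8.7,2,-0.33,0.25,0,8.7,3.5,-0.33,0.25,0,8.7,4.0,-0.33,0.25,0])

```text
t: 3.2
position: [0.5896, -0.009, 0.0717]
ee_rot: [-0.039, 0.706, 0.039, 0.706]
force: [-0.0, 0.4, -0.7]
gripper_width: 0.0868
```

Emit:
servo_tool(targets=[3,0,0,0,0,1,0,0,0,0,1,0,0,0,0,1,0,0,0,0,1,0,0,0,0])

```text
t: 3.7
position: [0.5902, -0.0089, 0.0727]
ee_rot: [-0.039, 0.706, 0.038, 0.706]
force: [-0.2, 0.2, 0.4]
gripper_width: 0.0506
```

Emit:
servo_tool(targets=[1,0.1,0,0,0,1,0.2,0,0,0,1,0.3,0,0,0,1,0.4,0,0,0])

```text
t: 4.1
position: [0.5898, -0.0089, 0.068]
ee_rot: [-0.039, 0.706, 0.039, 0.706]
force: [-0.4, -0.1, -0.5]
gripper_width: 0.0186
```

Emit:
servo_tool(targets=[1,0.1,0,0,0,1,0.1,0,0,0,1,0.1,0,0,0])

```text
t: 4.4
position: [0.5898, -0.0089, 0.0671]
ee_rot: [-0.039, 0.706, 0.038, 0.706]
force: [-0.6, 0.1, 0.3]
gripper_width: 0.0106
```

Emit:
servo_tool(targets=[0,0,0,0,0,0,0,0,0,0,0,0,0,0,0])

```text
t: 4.7
position: [0.5899, -0.0089, 0.0672]
ee_rot: [-0.039, 0.706, 0.038, 0.706]
force: [-0.1, 0.4, -0.5]
gripper_width: 0.0005
```

Run:
```python
from h import *
s=read_state();print(s['t'],s['q'].round(3),s['force'].round(2),s['gripper_width'],s['position'])
f=cam('wrist');save(f,'w3')
```

```text
4.7 [-0.132  0.484  1.666 -0.     0.991 -0.241] [-0.11  0.39 -0.48] 0.0005111879389203147 [ 0.58985254 -0.0088962   0.06716188]
```

View pics/w3.png

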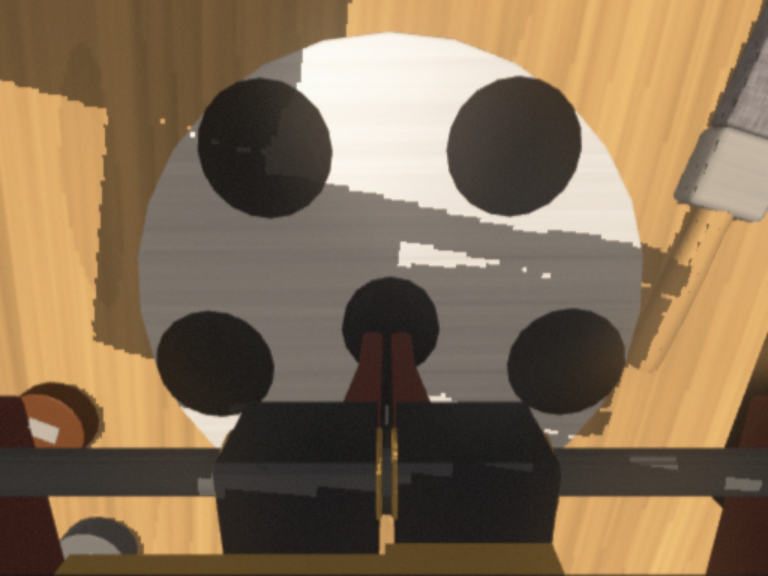

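Run:
```python
from h import *
f=cam('wrist');M,q=axes()
for z in (.042,.068,.094,.081): print(z,np.array(proj(f,[.589,-.0085,z]))*1.5)
print('tcp',np.array(proj(f,q))*1.5)
for s in (-.022,.022): print(np.array(proj(f,np.array([.589,-.0085,.094])+M[:,1]*s))*1.5)
b=cam('side')
p=f['pixels'][170:290,200:320].astype(float)
p=np.clip(255*(p/255)**.45,0,255).astype(np.uint8)
g=b['pixels'][130:210,220:320]
g=np.clip(255*(g/255.)**.6,0,255).astype(np.uint8)
o=np.hstack([cv2.resize(p,(400,400)),cv2.resize(g,(400,400))]);cv2.imwrite('pics/w3c.png',o[...,::-1])
```

```text
0.042 [387.86617364 310.90833794]
0.068 [388.14105216 331.29494929]
0.094 [388.4924248  357.35481606]
0.081 [388.30531086 343.47734319]
tcp [389.97619496 331.59657445]
[388.5043711  407.03547199]
[388.47959531 304.00123537]
```

View pics/w3c.png

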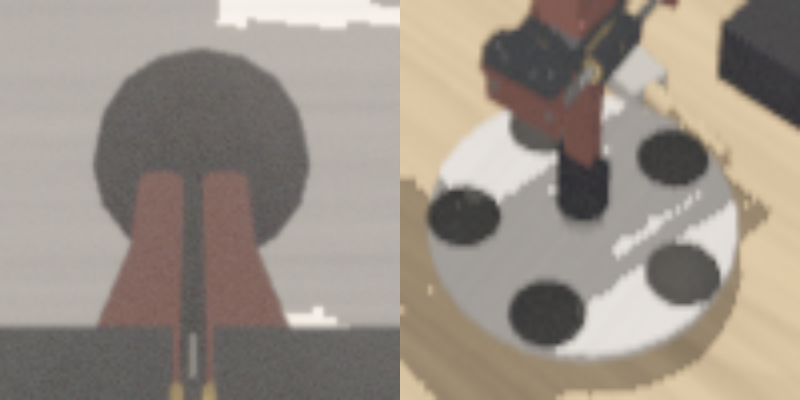

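Emit:
servo_tool(targets=[8.7,0,0,0,0,8.7,0,0,0,0,8.7,0,0,0,0,8.7,0,0,0,0,8.7,0,0,0,0])

```text
t: 5.35
position: [0.5899, -0.0089, 0.0671]
ee_rot: [-0.039, 0.706, 0.039, 0.706]
force: [-0.1, -0.1, -0.4]
gripper_width: 0.0366
```

Emit:
servo_tool(targets=[8.7,0,0,0,0,8.7,0,0,0,0,8.7,0,0,0,0,8.7,0,0,0,0,8.7,0,0,0,0])

```text
t: 5.85
position: [0.5899, -0.0089, 0.0672]
ee_rot: [-0.039, 0.706, 0.038, 0.706]
force: [0.2, -0.4, 0.2]
gripper_width: 0.0771
```

Run:
```python
from h import *
f=cam('wrist');M,q=axes();print(q,read_state()['gripper_width'])
b=cam('side')
p=f['pixels'][160:280,200:320].astype(float)
p=np.clip(255*(p/255)**.45,0,255).astype(np.uint8)
g=b['pixels'][130:210,220:320]
g=np.clip(255*(g/255.)**.6,0,255).astype(np.uint8)
o=np.hstack([cv2.resize(p,(400,400)),cv2.resize(g,(400,400))]);cv2.imwrite('pics/w4c.png',o[...,::-1])
```

```text
[ 0.58987505 -0.00889159  0.067166  ] 0.08114848046143275
```

View pics/w4c.png

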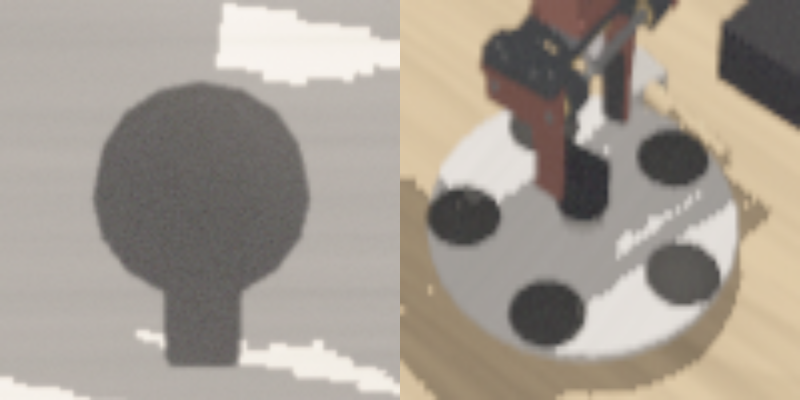

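Run:
```python
from h import *
b=cam('side')
def c(p): u,v=proj(b,p); return (round(400+(u-220)*4),round((v-130)*5))
print('tcp',c([.5899,-.0089,.0672]),'tips L,R',c([.5899-.05,-.0089-.005,.0672]),c([.5899+.05,-.0089+.005,.0672]))
for y in(-.022,.022):
  for x in (-.007,.007):
    for z in (.068,.094): print(y,x,z,c([.589+x-.11*y,-.0085+.99*y+.11*x,z]))
```

```text
tcp (578, 183) tips L,R (541, 225) (614, 142)
-0.022 -0.007 0.068 (595, 201)
-0.022 -0.007 0.094 (596, 170)
-0.022 0.007 0.068 (605, 189)
-0.022 0.007 0.094 (606, 158)
0.022 -0.007 0.068 (550, 175)
0.022 -0.007 0.094 (550, 143)
0.022 0.007 0.068 (560, 163)
0.022 0.007 0.094 (560, 132)
```

Emit:
servo_tool(targets=[4,0,0.2,0,0,4,0,0.2,0,0,4,0,0.2,0,0,4,0,0.2,0,0,4,0,0.2,0,0])

```text
t: 6.5
position: [0.5897, -0.0069, 0.0672]
ee_rot: [-0.039, 0.706, 0.038, 0.706]
force: [0.3, 0.6, 0.2]
gripper_width: 0.0508
```

Emit:
servo_tool(targets=[2,0,0,0,0,2,0,0,0,0,1.8,0,0,0,0,1.6,0,0,0,0,1.4,0,0,0,0])

```text
t: 7.0
position: [0.5897, -0.0069, 0.0672]
ee_rot: [-0.039, 0.706, 0.038, 0.706]
force: [0.2, 0.5, 0.5]
gripper_width: 0.0145
```

Emit:
servo_tool(targets=[1.2,0,0,0,0])

```text
t: 7.1
position: [0.5897, -0.0069, 0.0672]
ee_rot: [-0.039, 0.706, 0.038, 0.706]
force: [-0.7, -0.6, -0.1]
gripper_width: 0.0127
```

Emit:
servo_tool(targets=[0.8,0,0,0,0])

```text
t: 7.2
position: [0.5897, -0.0069, 0.0672]
ee_rot: [-0.039, 0.706, 0.038, 0.706]
force: [-0.9, -0.2, 0.4]
gripper_width: 0.0086
```

Emit:
servo_tool(targets=[0.4,0,0,0,0,0.4,0,0,0,0])

```text
t: 7.4
position: [0.5897, -0.0069, 0.0672]
ee_rot: [-0.039, 0.706, 0.038, 0.706]
force: [0.0, 0.2, 0.3]
gripper_width: 0.0042
```

Run:
```python
from h import *
f=cam('wrist')
p=f['pixels'][170:300,190:330].astype(float)
p=np.clip((p-5)*5,0,255).astype(np.uint8)
cv2.imwrite('pics/w5.png',cv2.resize(p,None,fx=5,fy=4.5)[...,::-1])
print(read_state()['gripper_width'])
```

```text
0.004189325310343724
```

View pics/w5.png

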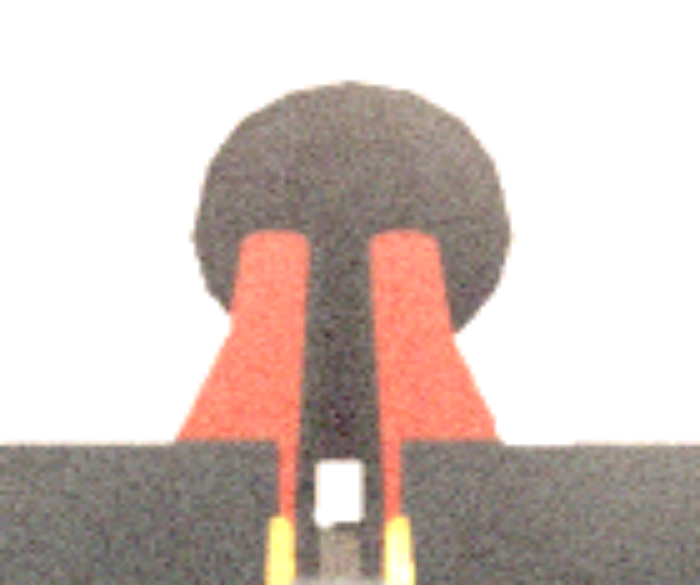

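Emit:
servo_tool(targets=[1.4,0.1,0,0,0,1.4,0.2,0,0,0,1.4,0.2,0,0,0])

```text
t: 7.75
position: [0.5893, -0.007, 0.0656]
ee_rot: [-0.039, 0.706, 0.038, 0.706]
force: [-1.9, -0.1, 5.9]
gripper_width: 0.0137
```

Emit:
servo_tool(targets=[1.4,0.1,0,0,0,1.4,0.2,0,0,0,1.4,0.2,0,0,0])

```text
t: 8.05
position: [0.5894, -0.007, 0.0638]
ee_rot: [-0.039, 0.706, 0.038, 0.706]
force: [-2.6, -0.8, 8.4]
gripper_width: 0.0138
```

Run:
```python
from h import *
s=read_state();print(s['position'],s['force'].round(2),s['ft_torque'].round(3),s['gripper_width'])
```

```text
[ 0.58942469 -0.00701962  0.06383194] [-2.64 -0.83  8.39] [-0.108  0.5    0.071] 0.013843365114669692
```

Emit:
servo_tool(targets=[0.5,0.1,0,0,0,0,0.2,0,0,0,0,0.2,0,0,0])

```text
t: 8.35
position: [0.5908, -0.007, 0.0624]
ee_rot: [-0.039, 0.705, 0.038, 0.707]
force: [-1.6, 0.3, 10.8]
gripper_width: -0.0
```

Emit:
servo_tool(targets=[0,0.1,0,0,0,0,0.2,0,0,0.0,0,0.2,0,0,0])

```text
t: 8.65
position: [0.5908, -0.007, 0.0614]
ee_rot: [-0.039, 0.705, 0.038, 0.707]
force: [-3.8, 0.4, 17.3]
gripper_width: 0.0004
```

Run:
```python
from h import *
s=read_state();print(s['position'],s['force'].round(2),s['ft_torque'].round(3),s['gripper_width'])
f=cam('wrist')
p=f['pixels'][170:300,190:330].astype(float)
p=np.clip((p-5)*8,0,255).astype(np.uint8)
b=cam('side')
g=b['pixels'][130:210,220:320]
g=np.clip((g.astype(float)-5)*4,0,255).astype(np.uint8)
o=np.hstack([cv2.resize(p,(400,372)),cv2.resize(g,(400,372))]);cv2.imwrite('pics/w6.png',o[...,::-1])
```

```text
[ 0.59082345 -0.00703678  0.06143451] [-3.75  0.39 17.29] [0.143 0.729 0.036] 0.0004415589196731247
```

View pics/w6.png

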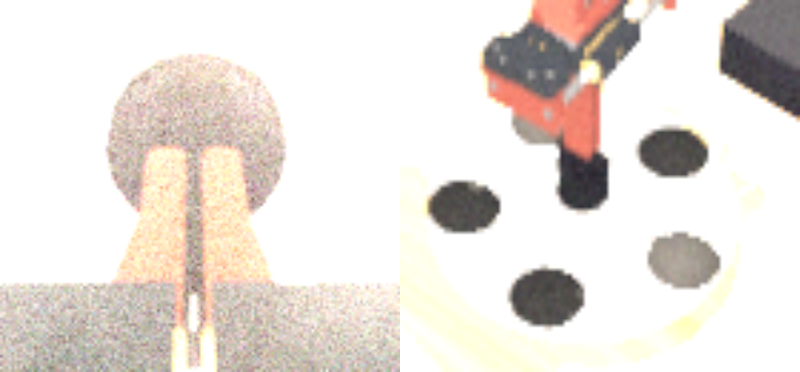

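Run:
```python
import cv2,numpy as np
s=cv2.imread('pics/side.png')[220:310,345:455].astype(float)
w=cv2.imread('pics/w2.png')[240:390,310:480].astype(float)
w1=cv2.imread('pics/w1.png')[200:290,340:440].astype(float)
g=lambda p,k:cv2.resize(np.clip((p-8)*k,0,255).astype(np.uint8),(380,340),interpolation=cv2.INTER_CUBIC)
o=np.vstack([np.hstack([g(s,4),g(w,6)]),np.hstack([g(w1,4),g(w,12)])])
cv2.imwrite('pics/cmp.png',cv2.resize(o,(760,600)))
```

```text
(no output)
```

View pics/cmp.png

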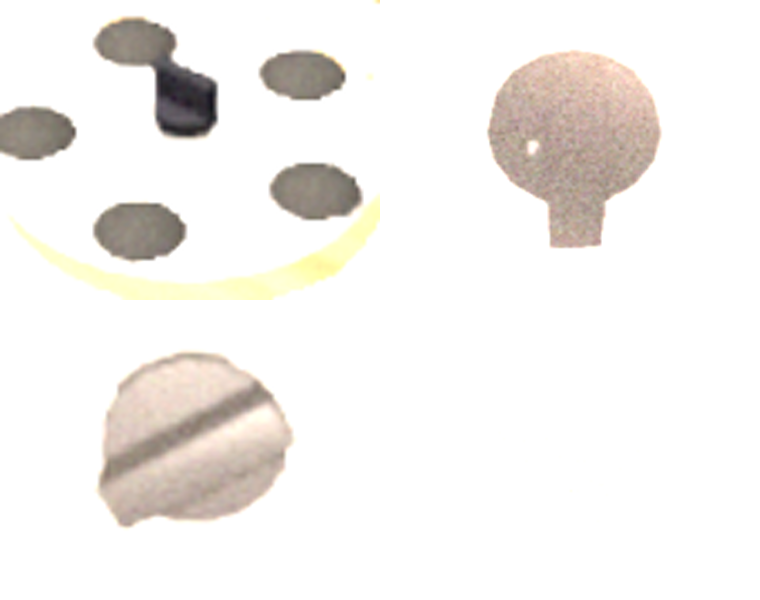

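Emit:
servo_tool(targets=[0,0,0,0,0.08,0,0,0,0,0.16,0,0,0,0,0.24,0,0,0,0,0.3,0,0,0,0,0.3])

```text
t: 9.25
position: [0.5922, -0.0072, 0.0615]
ee_rot: [0.068, 0.702, -0.068, 0.706]
force: [-0.5, 0.5, 14.4]
gripper_width: 0.0006
```

Run:
```python
from h import *
s=read_state();print(s['q'].round(3),s['position'],s['force'].round(2),s['ft_torque'].round(3),s['gripper_width'])
f=cam('wrist');save(f,'w7')
```

```text
[-0.129  0.492  1.67  -0.     0.975  0.064] [ 0.5921646  -0.00724639  0.06152362] [-0.48  0.48 14.41] [-0.004  0.17   0.024] 0.0006496831806526597
```

View pics/w7.png

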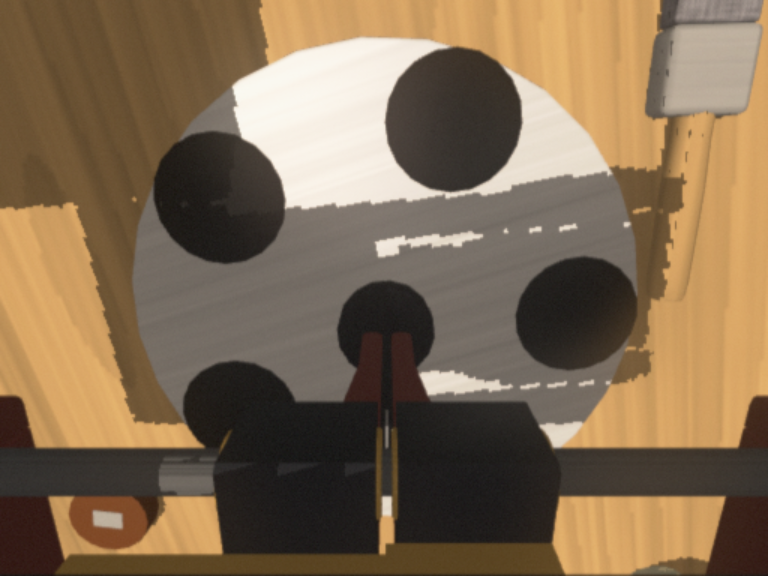

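Emit:
servo_tool(targets=[0,-1,0,0,0,0,-3,0,0,0,0,-6,0,0,0,0,-7,0,0,0])

```text
t: 9.7
position: [0.5914, -0.0071, 0.1317]
ee_rot: [0.067, 0.702, -0.067, 0.705]
force: [0.4, -0.1, 0.8]
gripper_width: -0.0
```

Run:
```python
from h import *
s=read_state();print(s['position'],s['force'].round(2),s['gripper_width'])
f=cam('wrist');b=cam('side');t=cam('top')
p=f['pixels'][100:300,150:370].astype(float)
p=np.clip((p-5)*5,0,255).astype(np.uint8)
g=b['pixels'][130:210,220:320]
g=np.clip((g.astype(float)-5)*4,0,255).astype(np.uint8)
o=np.hstack([cv2.resize(p,(400,372)),cv2.resize(g,(400,372))]);cv2.imwrite('pics/w8.png',o[...,::-1])
```

```text
[ 0.59140368 -0.00711704  0.1316832 ] [ 0.39 -0.08  0.77] -4.617948480690136e-05
```

View pics/w8.png

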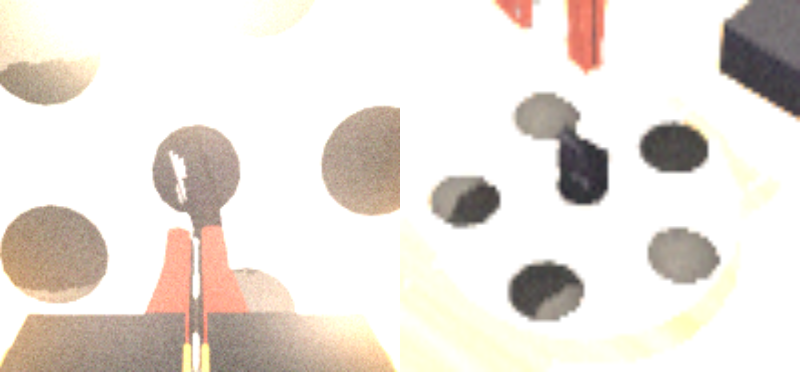

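Emit:
servo_tool(targets=[8,0,0,0,-0.15,8,0,0,0,-0.3,8,0,0,0,-0.3,8,0,0,0,-0.3,8,0,0,0,-0.3])

```text
t: 10.35
position: [0.5892, -0.0068, 0.1284]
ee_rot: [-0.037, 0.707, 0.038, 0.706]
force: [-0.4, -1.1, 0.3]
gripper_width: 0.0368
```

Emit:
servo_tool(targets=[8,1.5,0,0,0,8,3,0,0,0,8,4.5,0,0,0,8,6,0,0,0,8,6.5,0,0,0])

```text
t: 10.85
position: [0.5884, -0.0068, 0.0625]
ee_rot: [-0.038, 0.707, 0.038, 0.705]
force: [-0.6, -0.3, -0.2]
gripper_width: 0.077
```

Emit:
servo_tool(targets=[5,0.5,0,0,0,5,1,0,0,0,5,1.5,0,0,0,5,2.0,0,0,0,5,2,0,0,0])

```text
t: 11.35
position: [0.5893, -0.0069, 0.0436]
ee_rot: [-0.038, 0.706, 0.038, 0.706]
force: [0.4, 0.5, -0.0]
gripper_width: 0.0504
```

Emit:
servo_tool(targets=[0,0,0,0,0,0,0,0,0,0,0,0,0,0,0,0,0,0,0,0,0,0,0,0,0])

```text
t: 11.85
position: [0.5905, -0.0069, 0.0445]
ee_rot: [-0.039, 0.705, 0.038, 0.707]
force: [5.3, 0.7, -2.1]
gripper_width: 0.0138
```

Emit:
servo_tool(targets=[0,0.1,0,0.1,0,0,0.3,0,0.15,0,0,0.5,0,0.15,0,0,0.7,0,0.15,0,0,0.7,0,0.15,0])

```text
t: 12.35
position: [0.5915, -0.0068, 0.039]
ee_rot: [-0.039, 0.706, 0.038, 0.706]
force: [-3.3, 0.4, 15.5]
gripper_width: 0.0138
```

Emit:
servo_tool(targets=[0,0.1,0,0,0,0,0.15,0,0,0,0,0.15,0,0,0])

```text
t: 12.65
position: [0.5916, -0.0068, 0.0387]
ee_rot: [-0.039, 0.706, 0.038, 0.707]
force: [-6.1, 0.8, 27.6]
gripper_width: 0.014
```

Emit:
servo_tool(targets=[0,-0.1,0,-0.07,0,0,-0.1,0,-0.07,0.15,0,-0.1,0,-0.07,0.3,0,-0.1,0,-0.07,0.45,0,-0.1,0,-0.07,0.6])

```text
t: 13.15
position: [0.5923, -0.007, 0.039]
ee_rot: [0.174, 0.684, -0.174, 0.687]
force: [-0.8, 1.3, 15.4]
gripper_width: 0.0141
```

Run:
```python
from h import *
s=read_state();print(s['q'].round(3),s['position'],s['force'].round(2),s['ft_torque'].round(3),s['gripper_width'])
```

```text
[-0.128  0.523  1.685 -0.     0.93   0.369] [ 0.59233148 -0.00695493  0.03899374] [-0.76  1.3  15.38] [0.074 0.475 0.093] 0.0140909484646436
```

Emit:
servo_tool(targets=[0,0.03,0,0,0.15,0,0.03,0,0,0.3,0,0.03,0,0,0.45,0,0.03,0,0,0.6,0,0.03,0,0,0.75])

```text
t: 13.65
position: [0.593, -0.0077, 0.039]
ee_rot: [0.413, 0.572, -0.412, 0.576]
force: [-1.5, -2.5, 16.4]
gripper_width: 0.0138
```

Emit:
servo_tool(targets=[0,0,0,0,0.15,0,0,0,0,0.3,0,0,0,0,0.45,0,0,0,0,0.6,0,0,0,0,0.75])

```text
t: 14.15
position: [0.593, -0.0086, 0.039]
ee_rot: [0.595, 0.381, -0.593, 0.385]
force: [-0.9, -5.8, 15.8]
gripper_width: 0.0136
```

Run:
```python
from h import *
s=read_state();print(s['q'].round(3),s['position'],s['force'].round(2),s['ft_torque'].round(3),s['gripper_width'])
```

```text
[-0.129  0.523  1.685 -0.003  0.929  1.869] [ 0.59296535 -0.0086198   0.03895621] [-0.91 -5.8  15.82] [-0.916  0.657  0.098] 0.013584006296512487
```

Emit:
servo_tool(targets=[0,0,0,0.08,0.15,0,0,0,0.08,0.3,0,0,0,0.08,0.45,0,0,0,0.08,0.6,0,0,0,0.08,0.75])

```text
t: 14.65
position: [0.5922, -0.0093, 0.0389]
ee_rot: [0.694, 0.138, -0.692, 0.14]
force: [-2.4, -5.6, 18.3]
gripper_width: 0.0137
```

Emit:
servo_tool(targets=[0,0,0,0,0.12,0,0,0,0,0.24,0,0,0,0,0.24])

```text
t: 14.95
position: [0.5919, -0.0094, 0.0389]
ee_rot: [0.706, 0.055, -0.704, 0.057]
force: [-2.2, -5.7, 17.9]
gripper_width: 0.0138
```

Run:
```python
from h import *
s=read_state();print(s['q'].round(3),s['position'],s['force'].round(2),s['ft_torque'].round(3),s['gripper_width'])
```

```text
[-0.131  0.522  1.686 -0.003  0.929  2.855] [ 0.59193131 -0.00938315  0.03892568] [-2.21 -5.69 17.89] [-0.839  0.864 -0.132] 0.013839813853053143
```

Emit:
servo_tool(targets=[1.4,-0.2,0,0,0,2,-0.4,0,0,0,4.5,-0.5,0,0,0,4.5,-0.5,0,0,0,4.5,-0.5,0,0,0])

```text
t: 15.45
position: [0.5897, -0.0074, 0.0409]
ee_rot: [-0.704, -0.057, 0.705, -0.057]
force: [-0.1, -0.4, 0.2]
gripper_width: 0.0407
```

Emit:
servo_tool(targets=[4.5,-2,0,0,0,4.5,-4,0,0,-0.15,4.5,-4,0,0,-0.3,4.5,-4,0,0,-0.45,4.5,-4,0,0,-0.6])

```text
t: 15.95
position: [0.5899, -0.0074, 0.0812]
ee_rot: [-0.656, -0.265, 0.656, -0.264]
force: [-0.6, 0.2, 0.8]
gripper_width: 0.0452
```

Emit:
servo_tool(targets=[4.5,0,0,0,-0.15,4.5,0,0,0,-0.3,4.5,0,0,0,-0.45,4.5,0,0,0,-0.6,4.5,0,0,0,-0.75])

```text
t: 16.45
position: [0.5897, -0.0074, 0.0809]
ee_rot: [-0.513, -0.487, 0.514, -0.486]
force: [-0.4, 0.4, -0.1]
gripper_width: 0.0448
```

Emit:
servo_tool(targets=[4.5,0,0,0,-0.15,4.5,0,0,0,-0.3,4.5,0,0,0,-0.45,4.5,0,0,0,-0.6,4.5,0,0,0,-0.75])

```text
t: 16.95
position: [0.5897, -0.0074, 0.0809]
ee_rot: [0.299, 0.641, -0.3, 0.64]
force: [0.3, -0.4, 0.0]
gripper_width: 0.0454
```

Emit:
servo_tool(targets=[4.5,0,0,0,-0.15,4.5,0,0,0,-0.3,4.5,0,0,0,-0.45,4.5,0,0,0,-0.6,4.5,0,0,0,-0.75])

```text
t: 17.45
position: [0.5897, -0.0074, 0.0809]
ee_rot: [0.044, 0.706, -0.044, 0.705]
force: [-0.5, 0.7, 0.1]
gripper_width: 0.0451
```

Emit:
servo_tool(targets=[4.5,0,0,0,-0.15,4.5,0,0,0,-0.29,4.5,0,0,0,-0.29])

```text
t: 17.75
position: [0.5897, -0.0074, 0.0809]
ee_rot: [-0.057, 0.705, 0.057, 0.704]
force: [0.2, 0.2, -0.2]
gripper_width: 0.0453
```

Run:
```python
from h import *
s=read_state();print(s['q'].round(3),s['position'],s['force'].round(2),s['ft_torque'].round(3),s['gripper_width'])
f=cam('wrist');save(f,'w9');print(to([.5917,-.0094,.08]))
```

```text
[-0.13   0.467  1.654 -0.     1.022 -0.29 ] [ 0.58971993 -0.00742591  0.08090472] [ 0.17  0.22 -0.16] [-0.009  0.051 -0.01 ] 0.04526250055148181
[ 0.09 -0.22  0.16]
```

View pics/w9.png

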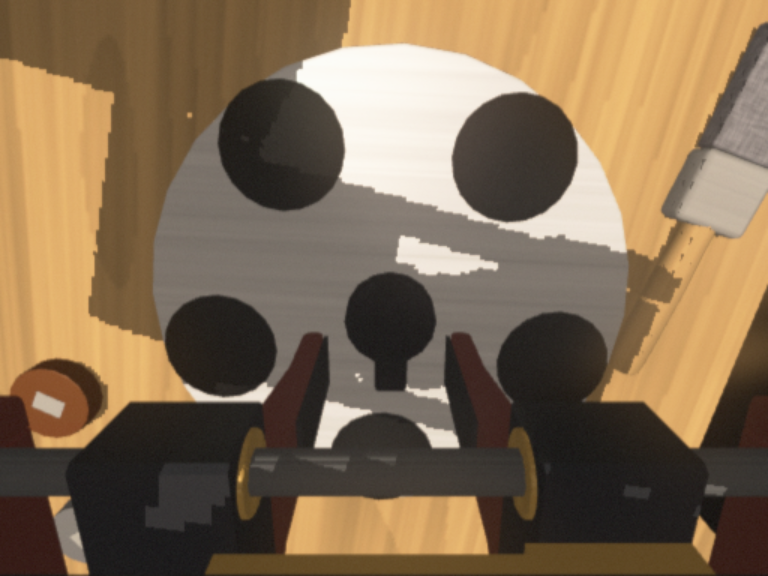

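Emit:
servo_tool(targets=[4.5,1.5,-0.2,0.15,0,4.5,3,-0.2,0.15,0,4.5,3.75,-0.2,0.15,0,4.5,3.75,-0.2,0.15,0])

```text
t: 18.2
position: [0.5906, -0.0092, 0.042]
ee_rot: [-0.055, 0.706, 0.056, 0.704]
force: [-0.6, 0.1, -0.2]
gripper_width: 0.0447
```

Emit:
servo_tool(targets=[0,0,0,0,0,0,0,0,0,0,0,0,0,0,0,0,0,0,0,0,0,0,0,0,0])

```text
t: 18.7
position: [0.592, -0.0094, 0.0443]
ee_rot: [-0.056, 0.705, 0.056, 0.705]
force: [-1.8, 0.1, 1.7]
gripper_width: 0.0136
```

Emit:
servo_tool(targets=[0,0.2,0,0,0,0,0.4,0,0,0,0,0.6,0,0,0,0,0.67,0,0,0,0,0.67,0,0,0])

```text
t: 19.2
position: [0.5921, -0.0094, 0.039]
ee_rot: [-0.056, 0.705, 0.056, 0.705]
force: [-5.5, 0.1, 16.7]
gripper_width: 0.0142
```

Emit:
servo_tool(targets=[0,0,0,-0.04,0.08,0,0,0,-0.04,0.16,0,0,0,-0.04,0.24])

```text
t: 19.5
position: [0.5918, -0.0094, 0.039]
ee_rot: [0.03, 0.706, -0.03, 0.707]
force: [-4.4, -0.3, 14.9]
gripper_width: 0.0139
```

Run:
```python
from h import *
s=read_state();print(s['q'].round(3),s['force'].round(2),s['ft_torque'].round(3))
```

```text
[-0.132  0.523  1.684 -0.     0.933 -0.048] [-4.38 -0.3  14.93] [-0.046  0.947  0.085]
```

Emit:
servo_tool(targets=[0,0,0,0,0.06,0,0,0,0,0.12,0,0,0,0,0.12])

```text
t: 19.8
position: [0.5917, -0.0095, 0.039]
ee_rot: [0.071, 0.703, -0.072, 0.704]
force: [-4.9, -0.2, 16.4]
gripper_width: 0.0139
```

Run:
```python
from h import *
s=read_state();print(s['q'].round(3),s['position'],s['force'].round(2),s['ft_torque'].round(3))
```

```text
[-0.132  0.523  1.684 -0.     0.933  0.07 ] [ 0.59166064 -0.00948186  0.03899636] [-4.89 -0.23 16.36] [-0.029  1.    -0.097]
```

Emit:
servo_tool(targets=[0,0.02,0,-0.05,0.1,0,0.02,0,-0.05,0.2])

```text
t: 20.0
position: [0.5914, -0.0094, 0.0389]
ee_rot: [0.142, 0.692, -0.142, 0.693]
force: [-4.7, -0.2, 16.8]
gripper_width: 0.0139
```

Run:
```python
from h import *
s=read_state();print(s['q'].round(3),s['force'].round(2),s['ft_torque'].round(3))
f=cam('wrist');cv2.imwrite('pics/a.png',f['pixels'])
```

```text
[-0.132  0.523  1.685 -0.     0.932  0.272] [-4.75 -0.16 16.85] [-0.024  1.017  0.208]
```

Emit:
servo_tool(targets=[0,0.0,0,0,0.1,0,0,0,0,0.2])

```text
t: 20.25
position: [0.5912, -0.0093, 0.0389]
ee_rot: [0.21, 0.675, -0.21, 0.675]
force: [-5.3, 1.3, 16.3]
gripper_width: 0.0143
```

Run:
```python
from h import *
s=read_state();print(s['q'].round(3),s['position'],s['force'].round(2),s['ft_torque'].round(3))
f=cam('wrist');a=cv2.imread('pics/a.png')
for p in (a,f['pixels']):
    m=p.max(2)<48; m[255:]=0
    print([(c.round(1),s[4]) for c,s in blobs(f,m,300)])
```

```text
[-0.132  0.523  1.685 -0.     0.933  0.472] [ 0.59121359 -0.00925103  0.03894141] [-5.31  1.28 16.28] [0.005 1.079 0.201]
[(array([331.8, 107.1]), np.int32(1406)), (array([122. , 132.2]), np.int32(4409)), (array([386.1, 215.6]), np.int32(3325)), (array([256.8, 223.4]), np.int32(2682))]
[(array([330.2,  97.4]), np.int32(3169)), (array([121.9, 143.4]), np.int32(2861)), (array([385. , 210.9]), np.int32(2668)), (array([256.7, 223.4]), np.int32(2670))]
```

Emit:
servo_tool(targets=[0,0,0,0,-0.05,0,-0.3,0,0,-0.05,0,-0.55,0,0,-0.05,4.5,-0.55,0,0,-0.05,4.5,-0.55,0,0,-0.05])

```text
t: 20.8
position: [0.5912, -0.0093, 0.0425]
ee_rot: [0.192, 0.68, -0.192, 0.681]
force: [0.4, 0.3, -0.2]
gripper_width: 0.0264
```

Emit:
servo_tool(targets=[4.5,0,0,0,0,4.5,0,0,0,0,4.5,-2,0,0,0,8,-6,0,0,0,8,-10,0,0,0])

```text
t: 21.3
position: [0.59, -0.0091, 0.1425]
ee_rot: [0.192, 0.681, -0.193, 0.679]
force: [1.6, -0.6, -0.3]
gripper_width: 0.0579
```

```bash
cat >> h.py <<'E'
def pucks_top(f):
    hsv=cv2.cvtColor(f['pixels'],cv2.COLOR_RGB2HSV)
    m=cv2.morphologyEx(((hsv[...,1]<75)&(hsv[...,2]>50)).astype(np.uint8),cv2.MORPH_OPEN,np.ones((3,3)))
    return [ray(f,*c,.016)[:2].round(4) for c,s in blobs(f,m,150,300) if abs(s[2]-s[3])<3]
def domes_top(f,C=(.5912,-.0093)):
    m=f['pixels'].max(2)<60;o=[]
    for c,s in blobs(f,m,80,400):
        p=ray(f,*c,.048)[:2]-C
        if .075<np.hypot(*p)<.115:o.append((p.round(4),np.hypot(*p).round(4),np.degrees(np.arctan2(p[1],p[0])).round(1)))
    return o
E
python3 - <<'E'
from h import *
s=read_state();print(s['q'].round(3),s['position'],s['force'].round(2),s['gripper_width'])
f=cam('top');print(pucks_top(f));[print(*d) for d in domes_top(f)]
print(to([.41,-.22,.1]))
E
```

```text
[-0.132  0.397  1.592 -0.     1.155  0.419] [ 0.59001925 -0.00912685  0.14250562] [ 1.61 -0.65 -0.32] 0.057856565231290555
[array([ 0.5491, -0.2955]), array([0.4396, 0.3478]), array([ 0.411 , -0.2183])]
[ 0.0814 -0.0718] 0.1085 -41.4
[-0.0351 -0.0865] 0.0934 -112.1
[-0.0911  0.0134] 0.0921 171.6
[  4.86 -27.62  -4.78]
```

Emit:
servo_tool(targets=[8,0,-4,-0.7,0,8,0,-8,-1.4,0,8,0,-12,-2.1,0,8,0,-16,-2.8,0,8,0,-20,-3.5,0])

```text
t: 21.85
position: [0.4554, -0.1622, 0.1423]
ee_rot: [0.192, 0.68, -0.192, 0.681]
force: [0.3, -0.1, -0.1]
gripper_width: 0.0799
```

Emit:
servo_tool(targets=[8,2,-4,-0.7,0,8,4.9,-7.6,-1.3,0,8,4.9,-7.6,-1.3,0,8,4.9,-7.6,-1.3,0])

```text
t: 22.25
position: [0.405, -0.2193, 0.093]
ee_rot: [0.194, 0.681, -0.193, 0.68]
force: [0.3, 0.7, 0.6]
gripper_width: 0.0795
```

```bash
cat >> h.py <<'E'
def puck_wrist(f,z=.012,near=None):
    "grey puck blob centres in the wrist view -> world, biased by seen side wall (z mid)"
    hsv=cv2.cvtColor(f['pixels'],cv2.COLOR_RGB2HSV)
    m=cv2.morphologyEx(((hsv[...,1]<75)&(hsv[...,2]>70)).astype(np.uint8),cv2.MORPH_OPEN,np.ones((3,3)))
    return [(c.round(),s[2:],ray(f,*c,z)[:2].round(4)) for c,s in blobs(f,m,800,20000)]
E
python3 - <<'E'
from h import *
s=read_state();print(s['q'].round(3),s['position'],s['gripper_width'])
f=cam('wrist');save(f,'p1');[print(*x,to([*x[2],.1])) for x in puck_wrist(f)]
E
```

```text
[-0.647  0.293  1.921  0.     0.929 -0.093] [ 0.40500252 -0.21932069  0.09299938] 0.07950238069944972
[440. 175.] [  57   54 2322] [ 0.55  -0.297] [-0.63  0.92 16.32]
[264. 183.] [  53   52 2172] [ 0.4101 -0.2193] [-0.64  0.2   0.34]
[269. 286.] [  75   32 1823] [ 0.3572 -0.3156] [ -0.64 -10.77   0.88]
[267. 320.] [  70   25 1087] [ 0.3343 -0.3501] [ -0.64 -14.91   0.74]
```

Emit:
servo_tool(targets=[8,3,0.2,0.45,0,8,6,0.2,0.45,0,8,8.5,0.2,0.45,0,8,9.3,0.2,0.45,0,8,9.3,0.2,0.45,0])

```text
t: 22.8
position: [0.4111, -0.2191, 0.0002]
ee_rot: [0.192, 0.681, -0.192, 0.68]
force: [-0.5, 0.6, 0.0]
gripper_width: 0.0802
```

Emit:
servo_tool(targets=[8,0.5,0,0,0,8,1,0,0,0,8,1.3,0,0,0,8,1.6,0,0,0])

```text
t: 23.2
position: [0.4109, -0.2202, -0.0153]
ee_rot: [0.192, 0.68, -0.193, 0.681]
force: [-0.1, -0.0, 0.2]
gripper_width: 0.0798
```

Emit:
servo_tool(targets=[8,0.2,0,0,0,8,0.4,0,0,0])

```text
t: 23.4
position: [0.4105, -0.22, -0.0196]
ee_rot: [0.192, 0.68, -0.192, 0.68]
force: [-0.4, -0.3, -0.3]
gripper_width: 0.0802
```

Run:
```python
from h import *
s=read_state();print(s['q'].round(3),s['position'],s['force'].round(2),s['gripper_width'])
f=cam('wrist');[print(*x) for x in puck_wrist(f)];print(proj(f,s['position']))
```

```text
[-0.64   0.496  2.004 -0.     0.641 -0.089] [ 0.4105377  -0.22004429 -0.01955958] [-0.41 -0.35 -0.33] 0.08018164495141435
[113. 100.] [ 42  33 965] [ 0.3886 -0.1161]
[258. 238.] [  88   87 5982] [ 0.4107 -0.218 ]
[257. 317.] [ 266   31 6134] [ 0.3821 -0.2629]
(np.float64(259.7233467108562), np.float64(219.69932982553865))
```

Emit:
servo_tool(targets=[4,0,0.1,0,0,4,0,0.1,0,0,4,0,0.1,0,0,4,0,0.1,0,0,4,0,0.1,0,0])

```text
t: 23.95
position: [0.4111, -0.2192, -0.0194]
ee_rot: [0.192, 0.68, -0.192, 0.681]
force: [-0.3, 0.2, -0.5]
gripper_width: 0.049
```

Run:
```python
from h import *
s=read_state();print(s['position'],s['force'].round(2),s['gripper_width'])
f=cam('wrist');save(f,'p2')
f=cam('top');print(pucks_top(f));[print(*d) for d in domes_top(f)]
```

```text
[ 0.41112472 -0.21916199 -0.01943536] [-0.32  0.25 -0.46] 0.04900672560364479
[array([ 0.5491, -0.2955]), array([0.4396, 0.3478]), array([ 0.443, -0.388])]
[0.0785 0.0523] 0.0943 33.6
[ 0.0723 -0.0588] 0.0931 -39.1
[-0.0252  0.0925] 0.0959 105.3
[-0.0369 -0.0864] 0.0939 -113.1
[-0.0963  0.0055] 0.0964 176.7
```

Emit:
servo_tool(targets=[4,-1,0,0,0,4,-4,0,0,0,4,-8,0,0,0,4,-12,0,0,0,4,-15,0,0,0])

```text
t: 24.55
position: [0.4114, -0.2193, 0.1334]
ee_rot: [0.192, 0.68, -0.193, 0.681]
force: [0.3, -0.0, -1.0]
gripper_width: 0.049
```

Run:
```python
from h import *
s=read_state();print(s['q'].round(3),s['position'],s['force'].round(2),s['gripper_width'])
f=cam('wrist');save(f,'p3')
hsv=cv2.cvtColor(f['pixels'],cv2.COLOR_RGB2HSV)
M,q=axes()
print([np.array(proj(f,q+M@np.array(d))).round(1) for d in ([-.026,0,0],[-.026-.008,0,0],[-.034,.025,0],[-.034,-.025,0])])
f=cam('top');print(pucks_top(f));[print(*d) for d in domes_top(f)]
```

```text
[-0.638  0.239  1.868 -0.     1.033 -0.087] [ 0.41136872 -0.21927688  0.13343167] [ 0.31 -0.   -0.96] 0.04898110978324361
[array([264.9, 240. ]), array([265.2, 246.5]), array([265.4, 203.5]), array([264.9, 285.9])]
[array([0.4396, 0.3478]), array([ 0.073 , -0.2836])]
[0.0785 0.052 ] 0.0942 33.5
[ 0.0724 -0.0588] 0.0933 -39.1
[-0.0252  0.0923] 0.0957 105.3
[-0.0354 -0.0874] 0.0943 -112.0
[-0.0971  0.0066] 0.0974 176.1
```

View pics/p3.png

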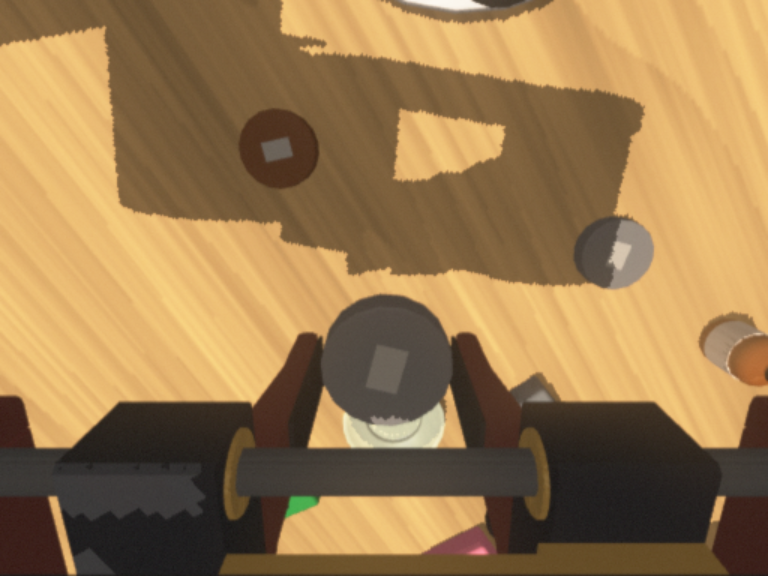

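Emit:
servo_tool(targets=[4,0,3.6,1.2,0,4,0,7.2,2.4,0,4,0,10.8,3.6,0,4,0,14.4,4.8,0,4,0,17.5,5.8,0])

```text
t: 25.15
position: [0.5525, -0.0987, 0.1295]
ee_rot: [0.192, 0.681, -0.192, 0.68]
force: [0.2, -0.5, -0.6]
gripper_width: 0.0492
```

Emit:
servo_tool(targets=[4,1,0.4,0.2,0,4,3,0.4,0.2,0,4,5,0.4,0.2,0,4,5,0.4,0.2,0,4,5,0.4,0.2,0])

```text
t: 25.65
position: [0.5545, -0.0981, 0.0797]
ee_rot: [0.192, 0.681, -0.193, 0.679]
force: [0.2, -0.6, -0.8]
gripper_width: 0.0491
```

Run:
```python
from h import *
s=read_state();print(s['q'].round(3),s['position'],s['force'].round(2),s['gripper_width'])
f=cam('wrist');save(f,'p4')
M,q=axes();print(np.degrees(np.arctan2(M[1,2],M[0,2])))
f=cam('top');print(pucks_top(f));[print(*d) for d in domes_top(f,(.591,-.009))]
print(to([.5561,-.0985,.0376]))
```

```text
[-0.298  0.437  1.714 -0.     0.993  0.254] [ 0.55449598 -0.09807307  0.07971668] [ 0.21 -0.62 -0.83] 0.049098530572124384
-31.593702978213894
[array([ 0.5492, -0.2956]), array([ 0.4868, -0.0436]), array([0.4396, 0.3478])]
[0.0787 0.0519] 0.0942 33.4
[-0.0144 -0.0954] 0.0965 -98.6
[-0.0265  0.0925] 0.0962 106.0
[ 4.34 -0.    0.01]
```

Emit:
servo_tool(targets=[4,1.5,0,0,0,4,3,0,0,0,4,3.8,0,0,0,4,4.2,0,0,0,4,4.2,0,0,0])

```text
t: 26.25
position: [0.5559, -0.0981, 0.0386]
ee_rot: [0.192, 0.68, -0.192, 0.68]
force: [-0.3, 1.1, -0.5]
gripper_width: 0.049
```

Run:
```python
from h import *
s=read_state();print(s['position'],s['force'].round(2),s['gripper_width'])
f=cam('wrist');save(f,'p5')
m=f['pixels'].max(2)<40
print([(c.round(),s[2:],ray(f,*c,.046)[:2].round(4)) for c,s in blobs(f,m,400,15000)])
```

```text
[ 0.55591885 -0.09809765  0.03856637] [-0.26  1.09 -0.52] 0.04898054268003903
[(array([397., 106.]), array([  94,   80, 4465], dtype=int32), array([ 0.6613, -0.0769])), (array([ 93., 144.]), array([  98,   96, 7247], dtype=int32), array([ 0.4982, -0.0021])), (array([248., 225.]), array([ 124,  120, 2685], dtype=int32), array([ 0.5492, -0.0942])), (array([103., 328.]), array([  143,   115, 12277], dtype=int32), array([ 0.4173, -0.1079])), (array([411., 329.]), array([ 142,   84, 7961], dtype=int32), array([ 0.6062, -0.2252]))]
```

Run:
```python
from h import *
f=cam('wrist');M,q=axes()
for th in (30,40,50,60):
    m=(f['pixels'].max(2)<th).astype(np.uint8)
    for c in cv2.findContours(m,0,cv2.CHAIN_APPROX_NONE)[0]:
        if 500<cv2.contourArea(c)<9000:
            (x,y),r=cv2.minEnclosingCircle(c);e=cv2.fitEllipse(cv2.convexHull(c))
            p=ray(f,*e[0],.044)[:2];v=p-[.591,-.009]
            print(th,np.round(e[0]),np.round(e[1]),p.round(4),np.hypot(*v).round(4),np.degrees(np.arctan2(v[1],v[0])).round(1))
t=cam('top')
for th in (50,60,75):
    m=(t['pixels'].max(2)<th).astype(np.uint8)
    for c in cv2.findContours(m,0,cv2.CHAIN_APPROX_NONE)[0]:
        if 100<cv2.contourArea(c)<400:
            e=cv2.fitEllipse(c);p=ray(t,*e[0],.046)[:2];v=p-[.591,-.009]
            if .08<np.hypot(*v)<.11: print('top',th,np.round(e[1],1),np.hypot(*v).round(4),np.degrees(np.arctan2(v[1],v[0])).round(1))
```

```text
30 [403. 341.] [ 58. 137.] [ 0.5969 -0.2346] 0.2257 -88.5
30 [ 95. 141.] [ 50. 102.] [ 0.4993 -0.001 ] 0.092 175.0
30 [394. 114.] [37. 49.] [ 0.6593 -0.0806] 0.099 -46.4
40 [404. 332.] [103. 155.] [ 0.601 -0.228] 0.2192 -87.4
40 [253. 263.] [121. 171.] [ 0.5371 -0.1207] 0.124 -115.7
40 [ 92. 145.] [ 88. 105.] [ 0.497  -0.0018] 0.0943 175.6
40 [396. 105.] [66. 96.] [ 0.6622 -0.0764] 0.098 -43.5
50 [243. 295.] [155. 236.] [ 0.5177 -0.1387] 0.149 -119.5
50 [ 92. 145.] [ 90. 106.] [ 0.497  -0.0019] 0.0943 175.7
50 [395.  97.] [ 79. 113.] [ 0.6634 -0.0722] 0.0961 -41.1
50 [238.  79.] [19. 76.] [ 0.5919 -0.0163] 0.0074 -82.7
60 [ 92. 145.] [ 90. 106.] [ 0.4969 -0.0019] 0.0943 175.7
60 [391.  90.] [ 95. 112.] [ 0.6634 -0.0678] 0.0933 -39.1
60 [101. -14.] [143. 375.] [0.5555 0.0596] 0.0772 117.4
top 50 [17.4 17.6] 0.0955 106.0
top 50 [16.  16.5] 0.0947 33.4
top 60 [13.3 24.4] 0.0959 -98.8
top 60 [17.7 18.4] 0.0955 106.2
top 60 [16.5 17.1] 0.0948 33.3
top 75 [18.3 18.6] 0.0953 106.4
top 75 [17.3 17.7] 0.0949 33.2
```

Emit:
servo_tool(targets=[4,0.1,0,0,0,4,0.15,0,0,0,4,0.15,0,0,0])

```text
t: 26.7
position: [0.556, -0.098, 0.0371]
ee_rot: [0.192, 0.68, -0.192, 0.681]
force: [-0.1, -0.2, -0.8]
gripper_width: 0.049
```

Emit:
servo_tool(targets=[5.2,0,0,0,0,5.6,0,0,0,0,6,0,0,0,0,6.2,0,0,0,0,6.2,0,0,0,0])

```text
t: 27.2
position: [0.5559, -0.098, 0.037]
ee_rot: [0.192, 0.68, -0.192, 0.68]
force: [0.4, -0.1, 0.9]
gripper_width: 0.0621
```

Emit:
servo_tool(targets=[6.2,-1,0,0,0,6.2,-3,0,0,0,6.2,-6,0,0,0,6.2,-9,0,0,0,6.2,-10,0,0,0])

```text
t: 27.7
position: [0.558, -0.0986, 0.1406]
ee_rot: [0.192, 0.678, -0.192, 0.682]
force: [-0.2, -0.8, -0.1]
gripper_width: 0.062
```

```bash
cat >> h.py <<'E'
def tops(f,C=(.591,-.009),z=.064,lo=60):
    "bright grey pucks on the disc seen from the wrist: dome-like dark rings hide; use saturation + value band"
    g=f['pixels'].max(2);m=cv2.morphologyEx(((g>lo)&(g<150)).astype(np.uint8),cv2.MORPH_OPEN,np.ones((5,5)))
    for c in cv2.findContours(m,0,cv2.CHAIN_APPROX_NONE)[0]:
        if 800<cv2.contourArea(c)<9000:
            e=cv2.fitEllipse(c);p=ray(f,*e[0],z)[:2];v=p-C
            print(np.round(e[0]),np.round(e[1]),cv2.contourArea(c),p.round(4),np.hypot(*v).round(4),np.degrees(np.arctan2(v[1],v[0])).round(1))
E
python3 - <<'E'
from h import *
s=read_state();print(s['position'],s['force'].round(2),s['gripper_width'])
f=cam('wrist');save(f,'p6');tops(f)
M,q=axes();print(q,proj(f,[.5566,-.0976,.072]),proj(f,[.5566,-.0976,.056]),proj(f,[.591,-.009,.068]))
p=f['pixels'];print(p[215:245:6,230:300:8].max(2))
E
```

```text
[ 0.55801967 -0.09861049  0.14061823] [-0.18 -0.77 -0.13] 0.06204888574475158
[394. 373.] [ 20. 486.] 5234.0 [ 0.5731 -0.3612] 0.3527 -92.9
[266. 315.] [ 35. 137.] 3485.0 [ 0.492  -0.2201] 0.2332 -115.1
[136. 315.] [27. 56.] 838.5 [ 0.3789 -0.149 ] 0.2541 -146.6
[344. 264.] [25. 91.] 1467.0 [ 0.5877 -0.2095] 0.2005 -90.9
[486. 218.] [46. 72.] 1775.0 [ 0.724  -0.2366] 0.2637 -59.7
[157.  18.] [29. 69.] 1270.5 [0.5628 0.0595] 0.0741 112.4
[ 0.55821183 -0.09863443  0.14075678] (np.float64(256.7130734731219), np.float64(189.63649879582368)) (np.float64(256.6458519264403), np.float64(184.64463982855207)) (np.float64(235.22377107790507), np.float64(77.22740408200978))
[[143 219 123 144 144 207 218 219 218]
 [215 221 207 223 214 209 200 221 218]
 [210 212 220 224 219 205 206 217 219]
 [197 213 221 206 223 215 212 218 221]
 [218 218 215 221 224 220 205 204 215]]
```

```bash
cat >> h.py <<'E'
def asc(p,u0,u1,v0,v1,du=3,dv=5):
    g=cv2.blur(p,(3,3)).max(2)
    for v in range(v0,v1,dv): print(v,''.join(' .:-=+*#%@'[min(9,int(g[v,u])//26)] for u in range(u0,u1,du)))
E
python3 - <<'E'
from h import *
p=cv2.imread('pics/p6.png');p=cv2.resize(p,(512,384),interpolation=cv2.INTER_AREA)
asc(p,180,340,130,250)
E
```

```text
130 ================================*#====================
135 ======================================================
140 ======================================================
145 ======================================================
150 =======================-----==========================
155 ===================-:..........-======================
160 =================-...............-====================
165 ================-....:::::::::....:===================
170 ===============-...:::::::::::::...-================--
175 ===============:.::::::::::::::::..:==============----
180 ===============:.:::::::::::::::::.:==============----
185 ===============::::::::-----::::::::===============--=
190 ================:::::::-----:::::::+****+*=--=======++
195 ================-:::::------::::::*%%%%*=---=+*###%%%#
200 =--=============-:::::-----::::::-++=++******#####%%%%
205 ==---============-:::::::::::-=++#%%%######***######%%
210 -==---======-======-::=++++++++*%%%%%%#######**#######
215 --===--========+**#%#*+++++++###%%%%%%%#######**######
220 =--=**######%###%%%%%%%%%%%%##%%#%%%%%%%%#####***#####
225 =--::::-*#%%%%%##%%%%%%%%%%%%%#%%##%%%%%%%##=-:::-*###
230 *=:::::.+##%%%%%##%%%%%%%%%%%%%#%%#%%%%%%%%#-:::::-*##
235 +:::::..+%##%%%%%##%%%%%%%%%%%%%#%%#%%%%%%%#-::::::-*#
240 :::::...=%%###%%%%#%%%%%%%%%%%%%%#%%#%%%%%%#-:::::::-*
245 ::::....=%%%###%%%%##%%%%%%%%%%%%%#%%#%%%%%#:::::::::-
```

Emit:
servo_tool(targets=[6.2,0,-4,2.2,0,8,0,-8,4.4,0,8,0,-12,6.6,0,8,0,-16,8.9,0,8,0,-17.3,9.5,0])

```text
t: 28.25
position: [0.5458, -0.2994, 0.1359]
ee_rot: [0.193, 0.68, -0.194, 0.68]
force: [-0.6, -0.2, 0.2]
gripper_width: 0.0801
```

Emit:
servo_tool(targets=[8,2,0,0,0,8,5,0,0,0,8,5,0,0,0,8,5,0,0,0])

```text
t: 28.65
position: [0.5454, -0.294, 0.0862]
ee_rot: [0.193, 0.681, -0.192, 0.679]
force: [-0.6, -0.5, 0.8]
gripper_width: 0.0802
```

Run:
```python
from h import *
s=read_state();print(s['q'].round(3),s['position'],s['gripper_width'])
f=cam('wrist');[print(*x,to([*x[2],-.0194])) for x in puck_wrist(f)]
t=cam('top');print(pucks_top(t));[print(*d) for d in domes_top(t,(.591,-.009))]
```

```text
[-0.606  0.498  1.579  0.     1.068 -0.055] [ 0.54538106 -0.29396392  0.0861777 ] 0.08017839956893832
[459.  40.] [ 103   82 6197] [ 0.7417 -0.2726] [10.66 12.09 15.5 ]
[264. 188.] [  55   53 2265] [ 0.549  -0.2964] [10.67 -0.02  0.33]
[197. 346.] [  66   54 1294] [ 0.397 -0.409] [ 10.67 -17.56  -6.74]
[array([0.4397, 0.3478]), array([0.066 , 0.1476])]
[0.0786 0.0519] 0.0942 33.4
[ 0.0725 -0.0592] 0.0936 -39.2
[-0.025  0.092] 0.0953 105.2
[-0.0961  0.0059] 0.0962 176.5
```

Emit:
servo_tool(targets=[8,3,0.1,0.43,0,8,6,0.1,0.43,0,8,9,0.1,0.43,0,8,10.6,0.1,0.43,0,8,10.6,0.1,0.43,0])

```text
t: 29.25
position: [0.5497, -0.2957, -0.0201]
ee_rot: [0.192, 0.681, -0.192, 0.68]
force: [0.3, 0.2, 0.5]
gripper_width: 0.0797
```

Emit:
servo_tool(targets=[4,0,0,0,0,4,0,0,0,0,4,0,0,0,0,4,0,0,0,0,4,0,0,0,0])

```text
t: 29.75
position: [0.551, -0.2969, -0.018]
ee_rot: [0.192, 0.68, -0.193, 0.681]
force: [-0.3, -0.3, 6.2]
gripper_width: 0.0491
```

Emit:
servo_tool(targets=[4,0,0,0,0,4,0,0,0,0])

```text
t: 29.95
position: [0.5511, -0.2969, -0.018]
ee_rot: [0.192, 0.68, -0.193, 0.681]
force: [-0.1, 0.4, 5.8]
gripper_width: 0.0494
```

Emit:
servo_tool(targets=[4,-1,0,0,0,4,-4,0,0,0,4,-8,0,0,0,4,-12,0,0,0,4,-15,0,0,0])

```text
t: 30.45
position: [0.551, -0.2968, 0.134]
ee_rot: [0.192, 0.68, -0.193, 0.681]
force: [0.9, -0.5, 0.2]
gripper_width: 0.0488
```

Run:
```python
from h import *
s=read_state();print(s['q'].round(3),s['position'],s['gripper_width'])
for n in ('p3','now'):
    if n=='p3': p=cv2.resize(cv2.imread('pics/p3.png'),(512,384),interpolation=cv2.INTER_AREA)
    else: p=cam('wrist')['pixels']
    asc(p,196,320,185,290,3,4)
```

```text
[-0.604  0.451  1.523 -0.     1.165 -0.053] [ 0.5509645  -0.29684953  0.13404436] 0.04876952154245509
185 %%%%%%%%%%%@%%%%%%%%@@@%@%%%%%%%%%@@@@@@%%
189 %%%%%%%%%%%%%%%%%%%%@@@@@@@@@%%%%%%@@@@@@%
193 %%%%%%%%%%%%%%%%%%%%%@@@@@@%@%%%%%%%@@@@@@
197 %%%%%%%%%%%%%%%%#*=--===+#%@%%%%%%%%@@@@@@
201 %%%%%%%%%%%%%#=--::::::::--+#%%%%%%%%@@@@@
205 %%%%%%%%%%%#=-------------::-=#%%%%%%%@@@@
209 %%%%%%%%%%+--------------------*%%%%%%%@@@
213 %%%%%%%%%+----------------------+%%%%%%@@@
217 %%%%%%%%+------------------------#%%%%%%@@
221 @%***#%#-------------------------=%%%***%%
225 %----==+--------------------------+=-----%
229 +----:-=----------------------------::---+
233 ----:::------------====------------:::----
237 ----:::------------======----------::::---
241 ---::::-----------=======----------:.::---
245 --:::::-----------======-----------:.:::--
249 --:::.:----------=======-----------:..::--
253 -:::..:----------=======-----------:...:::
257 :::...:=---------======-----------=:...:::
261 ::....+#--------------------------#+...:::
265 ::...:#%#------------------------+%#:...::
269 :....-%
[... 839 characters left out ...]
----:::------------=====-----------:.::::-
237 ----:::-----------=======----------:.:::::
241 ---::::-----------=======----------:..::::
245 ---::::-----------======-----------:..::::
249 -::::.:----------=======-----------:...:::
253 :::...:----------======------------....:::
257 ::....:=-----------====-----------*:....::
261 ::....::-------------------------=@+....::
265 :.....--:-----------------------=%@#....::
269 :....:++=-:--------------------+%%@%-....:
273 .....-++++-:-----------------=#@@%%@+..:::
277 .....++*+++-:::------------+%@@@@@%%#:.:::
281 ....:+++++++=:::-=***=+*#%%%@@@@@@@%%-:..:
285 ....:=+++++++=-:-%%%%%%@@%%%@@@@@@@@%+:.::
289 ....::-++++++++-=%%%%%%%@@%%%@@@@@@@%#::..
```

Emit:
servo_tool(targets=[4,0,4.4,-0.4,0,4,0,8.8,-0.8,0,4,0,13.2,-1.2,0,4,0,17.6,-1.6,0,4,0,22,-2,0])

```text
t: 31.0
position: [0.6489, -0.097, 0.1312]
ee_rot: [0.192, 0.68, -0.192, 0.68]
force: [1.0, -0.2, -1.5]
gripper_width: 0.0487
```

Emit:
servo_tool(targets=[4,0,3.3,-0.25,0,4,2,3.3,-0.25,0,4,5,3.3,-0.25,0,4,5,3.3,-0.25,0,4,5,3.3,-0.25,0])

```text
t: 31.5
position: [0.663, -0.0691, 0.0808]
ee_rot: [0.192, 0.681, -0.192, 0.68]
force: [-0.8, -0.3, 0.2]
gripper_width: 0.049
```

Run:
```python
from h import *
s=read_state();print(s['q'].round(3),s['position'],s['force'].round(2),s['gripper_width'])
t=cam('top');print(pucks_top(t));[print(*d) for d in domes_top(t,(.591,-.009))]
print(to([.6643,-.0697,.038]))
```

```text
[-0.207  0.562  1.471 -0.     1.11   0.344] [ 0.66297696 -0.06910553  0.0808223 ] [-0.8  -0.33  0.17] 0.04895042076540246
[array([0.07  , 0.0804]), array([-0.0064,  0.3719])]
[ 4.38 -0.01  0.03]
```

Emit:
servo_tool(targets=[4,1.5,0,0,0,4,3,0,0,0,4,3.9,0,0,0,4,4.2,0,0,0,4,4.3,0,0,0])

```text
t: 32.05
position: [0.6631, -0.069, 0.0372]
ee_rot: [0.192, 0.681, -0.192, 0.68]
force: [-1.0, 0.4, 0.4]
gripper_width: 0.0486
```

Emit:
servo_tool(targets=[4,0.05,0,0,0,4,0.05,0,0,0])

```text
t: 32.25
position: [0.6641, -0.0692, 0.0378]
ee_rot: [0.192, 0.68, -0.192, 0.681]
force: [-0.3, 0.6, -0.2]
gripper_width: 0.0486
```

Run:
```python
from h import *
s=read_state();print(s['position'],s['force'].round(2),s['gripper_width'],to([.6643,-.0697,.038]))
```

```text
[ 0.6640905  -0.06923371  0.03781162] [-0.32  0.62 -0.19] 0.04862999367413095 [-0.02 -0.03  0.04]
```

Emit:
servo_tool(targets=[5.2,0,0,0,0,5.6,0,0,0,0,6,0,0,0,0,6.2,0,0,0,0,6.2,0,0,0,0])

```text
t: 32.75
position: [0.6638, -0.0692, 0.0375]
ee_rot: [0.192, 0.68, -0.192, 0.68]
force: [-0.3, -0.1, 0.2]
gripper_width: 0.062
```

Emit:
servo_tool(targets=[6.2,-1,0,0,0,6.2,-3,0,0,0,6.2,-6,0,0,0,6.2,-9,0,0,0,6.2,-10,0,0,0])

```text
t: 33.25
position: [0.6661, -0.0696, 0.1416]
ee_rot: [0.192, 0.678, -0.192, 0.683]
force: [0.3, -0.0, -0.1]
gripper_width: 0.0619
```

Run:
```python
from h import *
s=read_state();print(s['position'],s['q'].round(2))
f=cam('wrist');asc(f['pixels'],180,340,140,230)
print(proj(f,[.6648,-.0688,.072]),proj(f,[.6648,-.0688,.056]))
t=cam('top');print(pucks_top(t));cv2.imwrite('pics/t3.png',t['pixels'][...,::-1])
print(np.array(proj(t,[.4397,.3478,.016])).round());asc(t['pixels'],80,150,170,225,1,2)
```

```text
[ 0.66608553 -0.06958918  0.14160508] [-0.21  0.5   1.41 -0.    1.22  0.34]
140 ++==========================================---====---
145 ============++==============================----====--
150 ======================-:::::-============-===----====-
155 ===================-...........:=========--===----====
160 =================-...............:========-====----===
165 ================-....:::::::::....:========-=====---==
170 ===============-...:::::::::::::...-==============---=
175 ===============:..:::::::::::::::...=++=++++=======--=
180 ===============:.:::::::::::::::::..*%%%%%%%%%##%#*+=-
185 ===============-::::::::----:::::::-%%%%%%%%#*+=======
190 ================:::::::-----:::::::*%%%#**============
195 ================-::::::-----::::::=++=============+*%%
200 =================:::::-----::::::-===========+#%%%##%%
205 =================---::::::::::=+++=====++##%%%%%%%%#%%
210 ===================++++++++++++*#=++##%%%%%%%%%%%%%%#%
215 ======================+++++**#***%%%%%%%#%%%%%%%%%%%%#
220 ======================*@##+====*##%%%%%%%#%%%%###%%%%%
225 ==-:::::-========
[... 1605 characters left out ...]
%%%%%%%##################
208 %%%%%%%%%%%%###############*********####%%%%%%%%%%%%%%%%%#############
210 %%%%%%%%%%%%%%%%#################%%%%%%%%%%%%%%%%%%%%%%%%%%###########
212 %%%%%%%%#######################%%%%%%%%%%%%%%%%%%%%%%%%%%%%%##########
214 %%%%%%%%%%%%%#####################%%%%%%%%%%%%%%%%%%%%%%%#############
216 %%%%%%%%%%%%%%%%%%%%%%%%%%%%%#########################################
218 ####%%%%%%%%%%%%%%%%%%%%%%%%##########################################
220 +++***#######%%%%%%%%%%%%%%%%%%%%%%###################################
222 .::::--===++***#########%%%%%%%%%%%###################################
224 ..........::::--==+++****#############################################
```

Emit:
servo_tool(targets=[8,0,2.2,-3.9,0,8,0,4.4,-7.8,0,8,0,6.6,-11.7,0,8,0,8.8,-15.6,0,8,0,11,-19.5,0])

```text
t: 33.85
position: [0.5528, 0.1277, 0.1356]
ee_rot: [0.192, 0.681, -0.193, 0.679]
force: [0.1, 0.3, 0.2]
gripper_width: 0.0798
```

Emit:
servo_tool(targets=[8,0,2.2,-3.9,0,8,0,4.4,-7.8,0,8,0,6.6,-11.7,0,8,0,8.8,-15.6,0,8,0,11,-19.5,0])

```text
t: 34.35
position: [0.4444, 0.3232, 0.1358]
ee_rot: [0.192, 0.681, -0.193, 0.68]
force: [1.2, 0.3, 0.0]
gripper_width: 0.0797
```

Emit:
servo_tool(targets=[8,2,1.7,-2.3,0,8,4,1.7,-2.3,0,8,5,1.7,-2.3,0,8,5,1.7,-2.3,0])

```text
t: 34.75
position: [0.434, 0.3475, 0.0849]
ee_rot: [0.191, 0.682, -0.194, 0.679]
force: [-0.3, -0.7, -0.5]
gripper_width: 0.0801
```

Run:
```python
from h import *
s=read_state();print(s['q'].round(3),s['position'],s['gripper_width'])
f=cam('wrist');[print(*x,to([*x[2],-.0194])) for x in puck_wrist(f)]
t=cam('top');[print(*d) for d in domes_top(t,(.591,-.009))]
```

```text
[ 0.551  0.423  1.722 -0.     1.001  1.102] [0.433958   0.34747757 0.08492025] 0.08008955460329044
[351.  47.] [  69   64 3288] [0.5555 0.4081] [10.52 11.47  7.11]
[256. 184.] [  45   53 1635] [0.434  0.3522] [10.56  0.34 -0.31]
[0.0783 0.0529] 0.0945 34.1
[-0.0259  0.092 ] 0.0956 105.7
[-0.0955  0.005 ] 0.0957 177.0
```

Run:
```python
from h import *
f=cam('wrist');asc(f['pixels'],210,310,145,225,2,4);print(proj(f,[.4397,.3478,.016]),axes()[1])
```

```text
145 ###+==============================--==========---=
149 ###+===============================---=========--=
153 %#*=================================---=========--
157 %%#+================--::::::::--=====---=========-
161 %%%*============--::::::::::::::::-==----=========
165 #%%+===========-::::::::::::::::::::-------=======
169 ###*====-====-:::::::::::::::::::::::--=----======
173 ###+=====--==-::::::::::::::::::::::::-=----======
177 ###*======---::::::::::::::::::::::::::-=----=====
181 ###*=======--::::::::----------::::::::-===---====
185 %##*=======--:::::::-----------::::::::-====---===
189 %%##========-:::::::-----------::::::::--====---==
193 %%%#+=======--:::::::::::------:::::::--=-====----
197 #%%#+======**-::::::::::::::::::::::::-========---
201 ##%%%#*###%%##*=:::::::::::----:::::-============-
205 %##%%%%%###%%%%%*=-::::::-+++++-::--==============
209 %%%##%%%%##%%%%%%%%#*+++++++++=--================#
213 %%%%###%%%##%%%%%%%%%%%%#####*==================*#
217 %%%%%###%%%%#%%%%%%%%%%%%%%#+==================+##
221 %%%%%%%###%%%##%%%%%%%%%%%%*===-==============*%%%
(np.float64(262.9640586365829), np.float64(187.00119957901842)) [0.43652975 0.34847488 0.0876679 ]
```

Run:
```python
from h import *
f=cam('wrist');p=ray(f,262,182.5,.012);print(p,to([p[0],p[1],-.019]),axes()[1])
```

```text
[0.44119195 0.35098143 0.012     ] [10.7   0.42  0.25] [0.43680042 0.34863462 0.08800605]
```

Emit:
servo_tool(targets=[8,3,0.25,0.28,0,8,6,0.25,0.28,0,8,9,0.25,0.28,0,8,10.6,0.25,0.28,0,8,10.6,0.25,0.28,0])

```text
t: 35.45
position: [0.4388, 0.3485, -0.0199]
ee_rot: [0.192, 0.681, -0.194, 0.68]
force: [-0.3, 0.1, 0.5]
gripper_width: 0.0801
```

Emit:
servo_tool(targets=[8,0,0,0,0,8,0,0,0,0])

```text
t: 35.65
position: [0.441, 0.3502, -0.0171]
ee_rot: [0.193, 0.68, -0.192, 0.681]
force: [-0.1, 0.3, 0.7]
gripper_width: 0.0801
```

Run:
```python
from h import *
f=cam('wrist');print(axes()[1],read_state()['force']);asc(f['pixels'],196,320,180,290,3,4)
```

```text
[ 0.44093895  0.35025437 -0.01706505] [0.73912153 0.23069601 0.41956625]
180 ==========================================
184 ==========================================
188 ==========================================
192 ==========================================
196 =================---:----=================
200 ==============-::::::::::::-==============
204 ============-::::::::::::::::-============
208 ==========-::::::::::::::::::::===========
212 =========-::::::::::::::::::::::-=========
216 ========-::::::::::::::::::::::::=========
220 ========:::::::::::::::::::::::::-========
224 =====-=-::::::::::::::::::::::::::========
228 =====---::::::::::::::::::::::::::-=======
232 ======-::::::::::::::::::::::::::::=======
236 ======-:::::::::---------::::::::::-======
240 ======-::::::::------------::::::::-======
244 ======-::::::::-----------:::::::::-======
248 ======-::::::::-----------:::::::::-======
252 ======-::::::::-----------::::::::-=======
256 =======-::::::::::::::----::::::::-=======
260 ========:::::::::::::::::::::::::-========
264 ========-:::::::::::::::::::::::-=======+*
268 =========-:::::::::::::::::::::-========#%
272 ===========-::::::::::::::::::-========+%%
276 =============-=--:::::::::::-=============
280 ================+-::::::---===============
284 ==========================================
288 ==========================================
```

Emit:
servo_tool(targets=[4,0.1,0,0,0,4,0.1,0,0,0,4,0.1,0,0,0,4,0.1,0,0,0,4,0.1,0,0,0])

```text
t: 36.2
position: [0.4397, 0.3497, -0.0194]
ee_rot: [0.192, 0.68, -0.192, 0.68]
force: [-1.3, 0.2, 1.7]
gripper_width: 0.049
```

Emit:
servo_tool(targets=[4,0,0,0,0,4,0,0,0,0])

```text
t: 36.4
position: [0.4397, 0.3497, -0.0194]
ee_rot: [0.192, 0.68, -0.192, 0.68]
force: [-0.6, 0.5, 3.1]
gripper_width: 0.0493
```

Emit:
servo_tool(targets=[4,-1,0,0,0,4,-4,0,0,0,4,-8,0,0,0,4,-12,0,0,0,4,-15,0,0,0])

```text
t: 36.9
position: [0.4401, 0.35, 0.1334]
ee_rot: [0.193, 0.68, -0.192, 0.681]
force: [1.0, -0.3, -0.8]
gripper_width: 0.0491
```

Run:
```python
from h import *
s=read_state();print(s['q'].round(3),s['position'],s['gripper_width'])
f=cam('wrist');asc(f['pixels'],196,320,189,290,3,8)
t=cam('top');[print(*d) for d in domes_top(t,(.591,-.009))]
a=np.radians(105);d=np.array([.591,-.009])+.095*np.array([np.cos(a),np.sin(a)])-.001*axes()[0][:2,1];print(d,to([*d,.1]))
```

```text
[0.549 0.368 1.667 0.    1.104 1.1  ] [0.44011825 0.3499856  0.13340262] 0.04913177556461768
189 #%%%%%%%%%%%%%%%##%%%%%%%%%+=========+%%%%
197 ##%%%%%%%%%%%%%*+=-::::--===========*%%%%%
205 ####%%%%%%#+::::::::::::::::::-====*%#%%%%
213 ######%%%=:::::::::::::::::::::::=%%%%##%%
221 ##+++##*-::::::::::::::::::::::::-%%#*+*#%
229 =:::::--::::::::::::::::::::::::::::.::::=
237 :::::.::::::::::-----------:::::::::..::::
245 ::::..:::::::::------------:::::::::...:::
253 ::.....::::::::-----------:::::::::.....::
261 :.....=#-:::::::::::::::::::::::::-:.....:
269 .....:###*-:::::::::::::::::::::--=-......
277 .....-====+#*+-:::::::::::::---==----.....
285 ....:======----=*+-------=----==-==--:....
[0.0784 0.0529] 0.0946 34.0
[-0.0258  0.092 ] 0.0956 105.7
[-0.0955  0.005 ] 0.0957 177.0
[0.56588876 0.08191092] [  3.51 -16.55  24.61]
```

Emit:
servo_tool(targets=[4,0,-2.5,3.7,0,4,0,-5,7.4,0,4,0,-7.5,11.1,0,4,0,-10,14.8,0,4,0,-12.5,18.5,0])

```text
t: 37.5
position: [0.5313, 0.1445, 0.1296]
ee_rot: [0.192, 0.681, -0.193, 0.68]
force: [0.6, 0.4, -0.9]
gripper_width: 0.0489
```

Emit:
servo_tool(targets=[4,0,-2.5,3.7,0,4,1,-4.05,6,0,4,3,-4.05,6,0,4,5,-4.05,6,0,4,5,-4.05,6,0])

```text
t: 38.0
position: [0.5585, 0.0798, 0.0772]
ee_rot: [0.192, 0.683, -0.193, 0.678]
force: [-0.9, -0.1, -1.4]
gripper_width: 0.0488
```

Emit:
servo_tool(targets=[4,0,0,0,0,4,0,0,0,0])

```text
t: 38.2
position: [0.5621, 0.0806, 0.0811]
ee_rot: [0.192, 0.68, -0.192, 0.681]
force: [0.0, -0.0, -0.4]
gripper_width: 0.0492
```

Run:
```python
from h import *
s=read_state();print(s['q'].round(3),s['position'],s['force'].round(2),s['gripper_width'])
f=cam('wrist')
for th in (45,60):
    m=(f['pixels'].max(2)<th).astype(np.uint8)
    for c in cv2.findContours(m,0,cv2.CHAIN_APPROX_NONE)[0]:
        if 1500<cv2.contourArea(c)<9000:
            e=cv2.fitEllipse(cv2.convexHull(c))
            p=ray(f,*e[0],.044)[:2];v=p-[.591,-.009]
            print(th,np.round(e[0]),np.round(e[1]),p.round(4),np.hypot(*v).round(4),np.degrees(np.arctan2(v[1],v[0])).round(1))
t=cam('top');[print(*d) for d in domes_top(t,(.591,-.009))]
print(to([.5651,.0817,.0372]))
```

```text
[ 0.021  0.44   1.705 -0.     0.996  0.571] [0.56210553 0.08061255 0.08105135] [ 0.02 -0.02 -0.41] 0.04918755253614327
45 [406. 337.] [109. 142.] [ 0.6069 -0.1002] 0.0925 -80.1
45 [260. 239.] [ 90. 173.] [0.5455 0.0531] 0.077 126.2
45 [286. 179.] [66. 77.] [0.589  0.0857] 0.0948 91.2
60 [206. 273.] [ 94. 130.] [0.4909 0.0497] 0.116 149.6
60 [421. 176.] [44. 81.] [0.6777 0.0333] 0.0965 26.0
60 [285. 176.] [74. 77.] [0.5894 0.0881] 0.0971 91.0
[ 0.0556 -0.0753] 0.0936 -53.5
[-0.0916  0.0295] 0.0962 162.1
[4.42 0.23 0.17]
```

Emit:
servo_tool(targets=[4,0,0,0,0,4,0,0,0,0])

```text
t: 38.5
position: [0.5621, 0.0805, 0.081]
ee_rot: [0.192, 0.68, -0.192, 0.681]
force: [0.6, 0.5, -0.4]
gripper_width: 0.049
```

Run:
```python
from h import *
for i in range(3):
    t=cam('top');print(read_state()['t']);[print(*d) for d in domes_top(t,(.591,-.009))]
f=cam('wrist')
for th in (60,):
    m=(f['pixels'].max(2)<th).astype(np.uint8)
    for c in cv2.findContours(m,0,cv2.CHAIN_APPROX_NONE)[0]:
        if 1500<cv2.contourArea(c)<9000:
            e=cv2.fitEllipse(cv2.convexHull(c))
            p=ray(f,*e[0],.044)[:2];v=p-[.591,-.009]
            print(th,np.round(e[0]),np.round(e[1]),p.round(4),np.hypot(*v).round(4),np.degrees(np.arctan2(v[1],v[0])).round(1))
asc(t['pixels'],185,290,100,200,1,3)
```

```text
38.55
[ 0.0557 -0.0753] 0.0937 -53.5
[-0.0916  0.0295] 0.0962 162.1
38.6
[ 0.0557 -0.0753] 0.0937 -53.5
[-0.0916  0.0295] 0.0962 162.1
38.65
[ 0.0556 -0.0753] 0.0936 -53.5
[-0.0916  0.0295] 0.0962 162.1
60 [198. 269.] [ 90. 149.] [0.487  0.0561] 0.1227 147.9
60 [421. 175.] [43. 83.] [0.6779 0.0337] 0.0968 26.2
60 [285. 176.] [74. 77.] [0.5894 0.0881] 0.0971 91.0
100 ::::::::::::::::::------:::::-+*####################****#*****###########################################
103 -------------:::::------::::::=*####################%%%%%################################################
106 --------------:::-------::::.:-=+***++=---:::::--=*#%%%%%%%%%%%%%%%%%%%%#################################
109 --------------:::-------::::..::---:..          ..-+#%%%%%%%%%%%%%%%%%%%%%%%%%%%%%%%%%%%%%%%%############
112 ---------------::------:::::...:::..              .:=*%%%%%%%%%%%%%%%%%%%%%%%%%%%%%%%%%%%%%%%%%%%%%%%%%%%
115 ============-----------:::::......                 .-+#%%%%%%%%%%%%%@@@%%%%%%%%%%%%%%%%%%%%%%%%%%%%%%%%%%
118 ==============---------:::::...........           .:=*#%%%@@%%%%%@@@@@%
[... 2304 characters left out ...]
@@@@@@@@@@@@@@@@%%%%%%%%%%%%%%%%%%%%%%%%
184 ---:::-::---------::.....:--===--:.               .:-===+*#%@@@@@@@@@@@@@@@@@%%%%########################
187 -----------------:::.....::-------::..        ...:--=====+*%@@@@@@@@@@@@%%%%%%%%%%%%%%%%%%%%%%%%%%%%%%%%%
190 -----------------:::.....::-----------:::::::---==========+#%%%%%%%%%##############################%%%%%%
193 -----------------::......:---------------------------------=+*###########################################
196 -----------------::......:--------------------------------==+*###########################################
199 -----------------::.....::--------------------------------=+*############################################
```

Run:
```python
from h import *
t=cam('top');p=t['pixels'][90:210,180:320];cv2.imwrite('pics/v16.png',cv2.resize(p,None,fx=5,fy=5,interpolation=cv2.INTER_CUBIC)[...,::-1])
for a in (18.4,90.4,162.4,-125.6,-53.6):
    a=np.radians(a);q=[.591+.095*np.cos(a),-.009+.095*np.sin(a)];print(np.round(q,4),np.round(proj(t,[*q,.056]),1))
for uv in ((265,148),(265,168)):
    for z in (.016,.05,.072): print(uv,z,ray(t,*uv,z).round(4))
```

```text
[0.6811 0.021 ] [227.8 114.1]
[0.5903 0.086 ] [203.5 146.1]
[0.5004 0.0197] [226.8 179.1]
[ 0.5357 -0.0862] [265.7 167. ]
[ 0.6474 -0.0855] [266.1 126.9]
(265, 148) 0.016 [ 0.5952 -0.0846  0.016 ]
(265, 148) 0.05 [ 0.5894 -0.0837  0.05  ]
(265, 148) 0.072 [ 0.5856 -0.0831  0.072 ]
(265, 168) 0.016 [ 0.538  -0.0856  0.016 ]
(265, 168) 0.05 [ 0.5337 -0.0846  0.05  ]
(265, 168) 0.072 [ 0.531 -0.084  0.072]
```

View pics/v16.png

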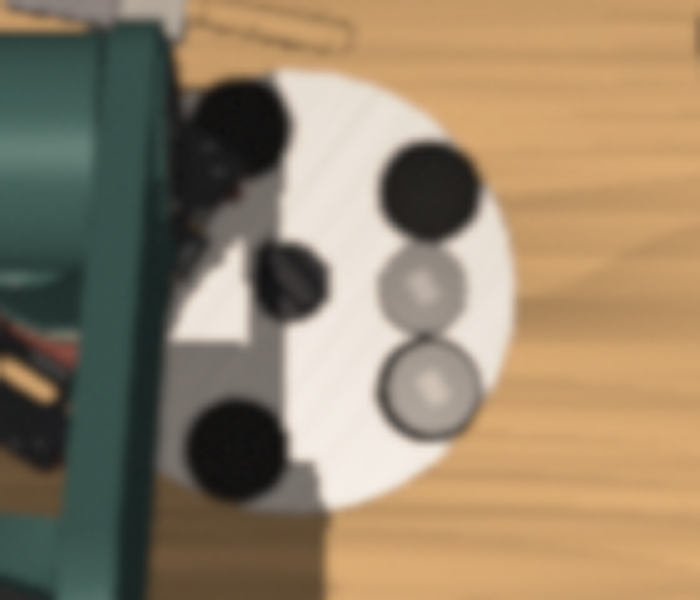

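Emit:
servo_tool(targets=[4,0,1.84,2.12,0,4,0,1.84,2.12,0,4,2,1.84,2.12,0,4,3.5,1.84,2.12,0,4,3.9,1.84,2.12,0])

```text
t: 39.25
position: [0.5875, 0.0848, 0.0398]
ee_rot: [0.192, 0.682, -0.193, 0.679]
force: [-0.8, 0.6, -0.1]
gripper_width: 0.0491
```

Emit:
servo_tool(targets=[4,0.2,0,0,0,4,0.4,0,0,0,4,0.45,0,0,0,4,0.45,0,0,0])

```text
t: 39.65
position: [0.5898, 0.085, 0.0375]
ee_rot: [0.192, 0.68, -0.192, 0.681]
force: [0.9, 0.9, -1.2]
gripper_width: 0.049
```

Run:
```python
from h import *
s=read_state();print(s['position'],s['force'].round(2),s['gripper_width'],to([.5898,.0851,.0368]))
t=cam('top');[print(*d) for d in domes_top(t,(.591,-.009))]
```

```text
[0.58978119 0.08497086 0.03747283] [ 0.93  0.94 -1.24] 0.04903434831384298 [ 0.07  0.01 -0.01]
[ 0.0557 -0.0753] 0.0937 -53.5
[-0.0916  0.0291] 0.0961 162.3
```

Emit:
servo_tool(targets=[4,0.06,0,0,0,5.2,0.06,0,0,0,5.6,0.06,0,0,0,6,0.06,0,0,0,6.2,0.06,0,0,0])

```text
t: 40.2
position: [0.5894, 0.0849, 0.0364]
ee_rot: [0.192, 0.68, -0.192, 0.68]
force: [-0.3, 0.1, 0.3]
gripper_width: 0.0616
```

Emit:
servo_tool(targets=[6.2,0,0,0,0,6.2,-1,0,0,0,6.2,-3,0,0,0,6.2,-6,0,0,0,6.2,-10,0,0,0])

```text
t: 40.7
position: [0.588, 0.0849, 0.1366]
ee_rot: [0.192, 0.682, -0.193, 0.679]
force: [1.4, -0.1, 0.2]
gripper_width: 0.062
```

Run:
```python
from h import *
f=cam('wrist');asc(f['pixels'],180,340,140,230)
print(proj(f,[.5903,.086,.072]),axes()[1])
t=cam('top');[print(*d) for d in domes_top(t,(.591,-.009))]
print(to([.588,-.083,.14]))
```

```text
140 @@@@@@%@@@%@%@@@%%+============+++++++++++++++++++++++
145 @@@@@@@%@@@@@%%@@%=========+++++++++++++++++++++++++++
150 @@@@@@@@%%@@@@%%@%+====-:::::--+++++++++++++++++++++++
155 %%@@@@@@@%%@@@%%#+==::::.:......:-++++++++++++++++++++
160 %%%@@@@@@@%%@%*===-:::::::::::....:=++++++++++++++++++
165 @%%%@@@@@@@%#++==-:::::-------:::..:=+++++++++++++++++
170 @@@%%@@@@#++==++=::::------------::.:+++++++++++++++++
175 @@@@%%%*++++++++-::----------------::=++++++++++++++++
180 @@@@%+====++++++-:-----------------::=++++++++++++++++
185 @@@+++====++++++-:------=-----------:+++++++++++++++++
190 @@@%+====+++++++=:------======------=**+*+*+++++++++++
195 #++++===+++++++++=------======------%@@@@@@@@@%%@%@@@*
200 ====+==+++++++++++-----------------*@@@@@@@@@@@@@@@@@@
205 =====+++++++++++++=------------+++#@@@@@@@@@@@@@@@@@@@
210 ======+=+============---====+=+**%@@@@@@@@@@@@@@@@@%*+
215 =====++++++++++++++++++=++**+*%@@@@@@@@@@@@@@@@@@#++++
220 =======+++++++++++++++++++++++#@@@@@@@@@@@@@@@%*++++++
225 ==-:::::=++==++=+++=+++++++++++#@@@@@@@@@@@%+-----=+++
(np.float64(260.9585767397907), np.float64(188.50192050328343)) [0.59301933 0.08513771 0.14437699]
[ 0.0557 -0.0753] 0.0937 -53.5
[-0.0916  0.0299] 0.0963 161.9
[  0.24 -14.63   8.31]
```

Emit:
servo_tool(targets=[6,0,-3.7,2.1,0.15,6,0,-7.4,4.2,0.3,6,0,-11,6.3,0.45,6,0,-14.6,8.3,0.6,6,0,-14.6,8.3,0.75])

```text
t: 41.3
position: [0.5837, -0.0878, 0.1365]
ee_rot: [0.431, 0.56, -0.432, 0.561]
force: [0.4, 0.2, -0.5]
gripper_width: 0.0601
```

Emit:
servo_tool(targets=[6,0,0,0,0.15,6,0,0,0,0.3,6,2,0,0,0.3,6,2,0,0,0.3,6,2,0,0,0.3])

```text
t: 41.8
position: [0.5831, -0.0827, 0.1162]
ee_rot: [-0.507, -0.493, 0.508, -0.492]
force: [-0.3, 0.2, 0.6]
gripper_width: 0.0601
```

Run:
```python
from h import *
s=read_state();print(s['q'].round(3),s['position'],s['gripper_width'])
M,q=axes();print(np.degrees(np.arctan2(M[1,2],M[0,2])))
f=cam('wrist');save(f,'r1');asc(f['pixels'],150,370,100,270,3,5);print(proj(f,[.588,-.083,.058]),proj(f,q))
t=cam('top');[print(*d) for d in domes_top(t,(.591,-.009))]
```

```text
[-0.258  0.424  1.623 -0.     1.096  1.342] [ 0.58307855 -0.0827323   0.11619367] 0.06008308645144471
-91.7041306496702
100 ::#%+++++++=++++++++++===......................:============--========#%%%
105 =%@@++++++==+++++++++==+-.......................==----------=-========#%%%
110 @@@@+++++==+++++++++==+=:.......................==-----====*=========+%%%%
115 @@@@*+++==+++++++=+==++=:.......................==========+#=========*%%%%
120 @@@%++++=+++++++=+===+==-.......................==========##=========*%%%%
125 @@@@+++=+++++++=+==++====......................:==========#*=========*%%%%
130 @@@@++=+++++++=+==++=====-....................:===========*==========#%%%%
135 @@@@*=+++++++=+==++=======-..................:=======================#%%%%
140 @@@@#+++++++=+==++==========:...............-=============+==========#%%%%
145 @@@@%++++++=+==++=============-..........:==========================+%%%%%
150 @@%+++++++=+==++==================----====================++++*====+##%%%%
155 @#+++++++=+==++=================-:::::--=================*%%%%#==+#####%%%
160 %++++====+==++==========+=+%
[... 1160 characters left out ...]
@@@#+++=-:::::..========:..:::::::::::::::::.-*%%%+.::::--+%%%%%%%%%%%%
240 @@@@@%++==-:::::...========:.:::::::::::::::::::*%%%%+:::::::-*%%%%%%%%%%%
245 ==++#@+==-:::::....=========.:::::::----:::::::-%%%%%=:::::----*%%%%%%%%%%
250 ::::::::::::::.....-========-::::::------::::::-#%%%%=::::::----+%%%%%%%%%
255 ::::::::::::::.....-=========:::::::------:::::-#%%%%=::::::------#%%%%%%%
260 :::::::::::::.....:==========-:::::::-----:::::+%%%%%#:::::::------*%%%%%%
265 ::::::::::::......============-:::::::::::::::+%%%%%%%=::::::-------=%%%%%
(np.float64(257.75496448431636), np.float64(186.698775625207)) (np.float64(257.6190971159032), np.float64(218.59093779010516))
[0.0929 0.0424] 0.1021 24.5
```

Run:
```python
from h import *
f=cam('wrist');p=ray(f,256,180.5,.054);print(p,to([p[0],p[1],.024]),axes()[1])
```

```text
[ 0.59318967 -0.0818776   0.054     ] [ 9.31  0.89 -0.14] [ 0.58415587 -0.08296232  0.11707473]
```

Emit:
servo_tool(targets=[6,0,0.6,-0.1,0,6,3,0.6,-0.1,0,6,6,0.6,-0.1,0,6,8,0.6,-0.1,0,6,9.0,0.6,-0.1,0])

```text
t: 42.45
position: [0.5892, -0.0818, 0.0248]
ee_rot: [-0.507, -0.493, 0.508, -0.492]
force: [-0.7, 0.1, 0.4]
gripper_width: 0.0599
```

Emit:
servo_tool(targets=[6,0.2,0,0,0,6,0.2,0,0,0])

```text
t: 42.65
position: [0.5904, -0.0822, 0.0248]
ee_rot: [0.508, 0.492, -0.507, 0.493]
force: [-0.5, 1.2, -0.2]
gripper_width: 0.0597
```

Run:
```python
from h import *
s=read_state();print(s['position'],s['force'].round(2),s['gripper_width'])
f=cam('wrist');asc(f['pixels'],196,320,180,290,3,4)
```

```text
[ 0.5904177  -0.08221111  0.02483454] [-0.51  1.19 -0.16] 0.05973196420170224
180 ==++====++=-..................:===========
184 =======+++====:.............-=============
188 =======+=========---:::--=================
192 ======++==================================
196 =====++========-:::::::::-================
200 ====++======-:::::::::::::::==============
204 ===++======::::::::::::::::::-============
208 ===+=====-:::::::::::::::::::::===========
212 ==+=====-:::::::::::::::::::::::==========
216 =+======:::::::::::::::::::::::::=========
220 =======::::::::::::::::::::::::::-========
224 ::--===::::::::::::::::::::::::::-@@@+--::
228 ::.:==-:::::::::::----::::::::::::====:.::
232 :..:==::::::::::-------:::::::::::-===:.::
236 :..:==::::::::---------:::::::::::-=+=:..:
240 ...:==:::::::::---=====--=======++=+#=:..:
244 ....==::::::::::--*######=========-===....
248 ....==-::::::::::---------::::::::-===....
252 ....==-:::::::::::--------::::::::====....
256 ....===::::::::::::----::::::::::-====....
260 ...-====::::::::::::-:::::::::::-=====-...
264 ...======::::::::::::::::::::::-=======...
268 ..:=======-:::::::::::::::::::-========:..
272 ..==========-::::::::::::::::..:-=======..
276 .:===========:::::::::::::.......:======:.
280 .-==========.......................-====-.
284 .=========-.........................-====.
288 -=========...........................-===-
```

Emit:
servo_tool(targets=[4,0.05,0,-0.05,0,4,0.05,0,-0.05,0,4,0.05,0,-0.05,0,4,0.05,0,-0.05,0])

```text
t: 43.1
position: [0.5904, -0.0818, 0.0246]
ee_rot: [0.508, 0.492, -0.507, 0.493]
force: [-0.2, -0.7, 3.8]
gripper_width: 0.0487
```

Emit:
servo_tool(targets=[4,-0.5,0,0,0,4,-1.5,0,0,0,4,-4,0,0,0,4,-6,0,0,0,4,-6,0,0,0])

```text
t: 43.6
position: [0.5921, -0.0821, 0.0871]
ee_rot: [0.508, 0.491, -0.506, 0.494]
force: [-0.1, -0.5, -0.8]
gripper_width: 0.0488
```

Emit:
servo_tool(targets=[4,0,0,0,0,4,0,0,0,0])

```text
t: 43.8
position: [0.5888, -0.0814, 0.083]
ee_rot: [-0.507, -0.493, 0.508, -0.492]
force: [-0.6, -0.7, -0.7]
gripper_width: 0.0484
```

Run:
```python
from h import *
s=read_state();print(s['q'].round(3),s['position'],s['force'].round(2),s['gripper_width'])
f=cam('wrist');save(f,'r2');asc(f['pixels'],120,400,40,300,4,6)
t=cam('top');[print(*d) for d in domes_top(t,(.591,-.009))]
```

```text
[-0.253  0.471  1.641 -0.     1.032  1.348] [ 0.58880454 -0.08137664  0.08296762] [-0.59 -0.69 -0.67] 0.04836888033943046
40 :-#@@@@@@@@@@@@@@+++++++=============================*=======%%%%%%%%%
46 ::::%@@@@@@@@@@@#+++++++=++=================================#%%%%%%%%%
52 :::::+@@@@@@@@@@*++++++++#+++===============================#%%%%%%%%%
58 ::::::=@@@@@@@@@*+++++++++++++++===========================*%%%%%%%%%%
64 :::::::+@@@@@@@@++++++++%+++++++++=========================#%%%%%%%%%%
70 ::::::::@@@@@@@@++++++++++++++++++++======================+%%%%%%%%%%%
76 ::::::::*@@@@@@@*+++++++%+++++++++++======================#%%%%%%%%%%%
82 ::::::::=@@@@@@%++++++++++++++++++========================%%%%%%@@@@@@
88 ::::::::+@@@@@@@++++++++++++=+=:........-====================*#%%%%%%%
94 ::::::::*@@@@@@@+=+++++++++==.............-====================%%%%%%%
100 ::::::::++++*%%@+++++++%++=-................===================%%%%%%%
106 :::::::-+++++++=+++++++++==.................:==================%%%%%%%
112 ::::::++++++++=+++++++++==...................-=-------=========%%%%%%%
118 ::::#@%++
[... 1639 characters left out ...]
0 @@@@@@@@@#..====-::::...:::::::::------:::::::..::::-%%%%%%%%%%%%%%%%%
256 %%@@@@@@@@+====-:::::...--+****+--=+===-++++=:...::::-*%%%%%%%%%%%%%%%
262 +++=+@@@@%====::::::....==*****************+.-...:::::-*%%%%%%%%%%%%%%
268 ::::::::::::=::::::....:===***************=::%:...:::::-+*============
274 ............:::::::....=====::--=******+=:::-%=...::::::::::::::::::::
280 .............:::::.....======:::::-----:::::-%%....:::::::::::::::::::
286 ..........--.:::::....-======::::::-----::::-%%-...:::::::--..........
292 .........----:::::....=======-::::::---:::::*##*...::::::---:.........
298 .........--::::::::..:--------:::::::::::::=++++...:::::::---.........
[0.0932 0.0404] 0.1016 23.4
```

Run:
```python
from h import *
f=cam('wrist');t=cam('top');print(axes()[1])
for n,f,z in (('w',f,.046),('t',t,.047)):
  for th in (55,70):
    m=(f['pixels'].max(2)<th).astype(np.uint8);m=cv2.morphologyEx(m,cv2.MORPH_OPEN,np.ones((3,3)))
    for c in cv2.findContours(m,0,cv2.CHAIN_APPROX_NONE)[0]:
        if (2500 if n=='w' else 120)<cv2.contourArea(c)<(9000 if n=='w' else 500):
            e=cv2.fitEllipse(cv2.convexHull(c))
            p=ray(f,*e[0],z)[:2];v=p-[.591,-.009]
            if np.hypot(*v)<.13: print(n,th,np.round(e[0]),np.round(e[1]),p.round(4),np.hypot(*v).round(4),np.degrees(np.arctan2(v[1],v[0])).round(1))
asc(t['pixels'],185,290,106,200,1,4)
```

```text
[ 0.5890394  -0.08142773  0.08290886]
w 55 [261. 125.] [80. 81.] [ 0.6465 -0.0855] 0.0946 -54.0
w 70 [156. 214.] [66. 73.] [ 5.801e-01 -2.000e-04] 0.014 141.2
w 70 [261. 125.] [81. 82.] [ 0.6466 -0.0855] 0.0946 -54.0
w 70 [110.  77.] [77. 91.] [0.6824 0.0184] 0.0954 16.7
t 55 [266. 131.] [20. 31.] [ 0.6383 -0.086 ] 0.0904 -58.4
t 55 [236. 141.] [17. 69.] [ 0.607  -0.0028] 0.0172 21.1
106 %%%%%%%%%%%%%%%%%%%%%%%%%%%%%%%%%%%##*+=---:::----------:::::-----==================+++++++++++++========
110 %%%%%%%%%%%%%%%%%%%%%%%%%%%%%%%%%#*=:.......::---------::..::-------------------==================+++++++
114 %%%%%%%%%%%%%%%%%%%%%%%%%%%@@@@%#+-:......:::--------:::..::----------------------------------===========
118 %%%%%%%%%%%%%%%%%%%%%%@@@@@@@@@%%*=:.....::---------::....::::-------------------------------------------
122 %%########%%%%%%%%%@@@@@@@@@@@@@%%%*+-::::--------:::.....::::::::::::::::::-----------------------------
126 %%%%%%%%%%%%%%%%@@@@@@@@@@@@@@@@@@@@%%*=---------::.............::::::::::::::::::::::::::--------------:
130 ######%%%%%%%%@@@@@@@@@@@@@@@@@@@@@%#*=---------:
[... 1226 characters left out ...]
=====-:::::::::::::::::-+*#*+-::--------
178 %#*+==============--------------:--------------------::::::::::::::::----::::::::::::--=+*#*+-:----------
182 *+===------==------==========--::::::::::::::::::::::::::::---:::::::::::::-------------====-:----------=
186 *+=============---==========-::............................:::::::::::::-------------------------------=*
190 +==---------------======--::.....:::::::::::::::::::::::::::::::::.......::::::-----------------------=*#
194 ===----------------------:::.....::::::::::::::::::::::::::::::::::::::::.......::::-----------------=*##
198 ==-------------:------:::...::::::::::::::::::::::::::::::::::::::::::::::............:::---=====--==*##%
```

Emit:
servo_tool(targets=[4,0,3,0.12,0,4,0,5.67,0.25,0,4,1,5.67,0.25,0,4,2.5,5.67,0.25,0,4,3.5,5.67,0.25,0])

```text
t: 44.5
position: [0.6438, -0.0853, 0.0464]
ee_rot: [-0.507, -0.494, 0.508, -0.491]
force: [-0.1, 0.4, -0.4]
gripper_width: 0.0489
```

Emit:
servo_tool(targets=[4,0.5,0,0,0,4,0.8,0,0,0,4,0.9,0,0,0,4,0.9,0,0,0])

```text
t: 44.9
position: [0.6464, -0.0859, 0.0401]
ee_rot: [0.508, 0.492, -0.507, 0.493]
force: [0.0, 0.6, -0.5]
gripper_width: 0.0489
```

Run:
```python
from h import *
s=read_state();print(s['position'],s['force'].round(2),s['gripper_width'],to([.6456,-.0858,.0382]))
f=cam('wrist')
for th in (55,70):
    m=(f['pixels'].max(2)<th).astype(np.uint8);m=cv2.morphologyEx(m,cv2.MORPH_OPEN,np.ones((3,3)))
    for c in cv2.findContours(m,0,cv2.CHAIN_APPROX_NONE)[0]:
        if 1500<cv2.contourArea(c)<9000:
            e=cv2.fitEllipse(cv2.convexHull(c))
            p=ray(f,*e[0],.046)[:2];v=p-[.591,-.009]
            if np.hypot(*v)<.13: print(th,np.round(e[0]),np.round(e[1]),p.round(4),np.hypot(*v).round(4),np.degrees(np.arctan2(v[1],v[0])).round(1))
asc(f['pixels'],196,320,180,290,3,6)
```

```text
[ 0.64638443 -0.08585515  0.04010926] [ 0.04  0.58 -0.47] 0.048930057418801146 [ 0.19 -0.08 -0.  ]
55 [260. 354.] [60. 77.] [ 0.5397 -0.0843] 0.0911 -124.3
55 [258. 278.] [129. 199.] [ 0.6049 -0.0846] 0.0769 -79.6
70 [ 87. 172.] [ 84. 100.] [0.683  0.0179] 0.0959 16.3
180 ++++++++++++++=-:.......::-===============
186 ++++++++++=-:................:-===========
192 +++++++++-......................-=========
198 +++++=+=......::::::::::::::.....:========
204 ++++=+=....:::::--------:::::::...:=======
210 +++++=...:::::::::---:----::-:::...:======
216 +=+++=..:::::::::::::::::::::-:-::.:=====+
222 +=---:..:::-:::::::::::::::----:-:..----=#
228 -::::..::-::::::::--=--:::::::-:--:.:::::*
234 :::::.:::::::::--======-::::-:-----:.:::::
240 ::::..:----=====++++++==--:-=***---:..::::
246 :::....-----------=======----------:..::::
252 :::....:::::::::::--====----------:....:::
258 ::....:==+*********##%##********+==:....::
264 :.....-+++**********************+=+-....::
270 .....:++++=-------=***********++====:....:
276 .....=+++==++==-----------++==+=====-.....
282 ....:++====++==++====+++++==+=====+==:....
288 ....====++++=++====++++++=+==========-....
```

Emit:
servo_tool(targets=[4,0.1,-0.1,0,0,4,0.2,-0.1,0,0,4,0.2,-0.1,0,0])

```text
t: 45.25
position: [0.6458, -0.086, 0.0383]
ee_rot: [0.508, 0.492, -0.507, 0.493]
force: [-0.4, -0.5, 1.7]
gripper_width: 0.0488
```

Emit:
servo_tool(targets=[5.2,0,0,0,0,5.6,0,0,0,0,6,0,0,0,0,6.2,0,0,0,0,6.2,0,0,0,0])

```text
t: 45.75
position: [0.6453, -0.0857, 0.0378]
ee_rot: [-0.507, -0.492, 0.508, -0.492]
force: [-0.0, -0.4, 0.7]
gripper_width: 0.0617
```

Emit:
servo_tool(targets=[6.2,0,0,0,0,6.2,-1,0,0,0,6.2,-3,0,0,0,6.2,-6,0,0,0,6.2,-10,0,0,0])

```text
t: 46.25
position: [0.644, -0.0855, 0.138]
ee_rot: [-0.507, -0.493, 0.508, -0.491]
force: [0.7, -0.5, -0.3]
gripper_width: 0.0617
```

Emit:
servo_tool(targets=[6.2,-5,0,-5,0,6.2,-8,0,-10,0,6.2,-8,0,-14,0,6.2,-8,0,-18,0,6.2,-8,0,-22,0])

```text
t: 46.75
position: [0.6525, 0.1363, 0.2203]
ee_rot: [0.508, 0.492, -0.507, 0.493]
force: [0.2, 0.2, 0.2]
gripper_width: 0.0619
```

Run:
```python
from h import *
s=read_state();print(s['position'],s['q'].round(2))
f=cam('top');save(f,'t9');asc(f['pixels'],190,290,95,195,1,3)
```

```text
[0.65252641 0.13633353 0.22027335] [0.1  0.43 1.33 0.   1.38 1.7 ]
95 ..............::::---------------==+*#########%%%##############%%%%%%%%%%%%%%%%%%%%%%%%%%%%%%%%%%%%%
98 :...........:::::-----------------=+*#####********######################%%%%%%%%%%%%%%%%%%%%%%%%%%%%
101 :.............::------==+===-----=+*################################################################
104 :::...........::------======-----==+*****##%%%%%%%%%%%%%%%%%%%%%%%%%%%%%%%%%%%%%%%%%%%%%%%%%%%%%%%%%
107 ----::........::--===========---::......::-=+*#%%@@@@@@@@@@%%%%%%%%%%%%%%%%%%%%%%%%%%%%%%%%%%%%%%%%%
110 -=++**++==-------===========--:..............:-+#%%@@@@@@@@@@@@@@@@@@%%%%%%%%%%%%%%%%%%%%%%%%%%%%%%%
113 %%%%%%%%%%%####******###*+=-:..................-+#%%@@@@@@@@@@@@@@@@@@@@@%%%%%%%%%%%%%%%%%%%%%%%%%%%
116 #%%%%%%%%%%%%%%%%%%%%@%%#*=-:..................:=*%%@@@@@@@@@@@@@@@@@@@@%%%%%%%%%%%%%%%%%%%%%%%%%%%%
119 #%%%%%%%%%%%%%%%@@@@@@@%%#+=-:................:=*%%@@@@@@@@@@@@@@@@%%%###*********##%%%%%%%%%%%%%%%%
122 ####%%%%%%%%%%@@@@@@@@@%%#+==--:...........:-=*#%@@@@@@@@@@@@@@@@%%#*+++++****++++++**
[... 1834 characters left out ...]
        ......:-+#%@@@@@@@@@@@@@@@@@%#*++==+++++++++**#%%%%%%%%%%%%%%%
179 +========================-:..         .......:=*%@@@@@@@@@@@@@@@@@@@@@@%%########%%%%%%%%%%%%%%%%%%%
182 +==-====-------===========-:.         .......-+#%@@@@@@@@@@@@@@@@@@@@@@@@@@@%%%%%%%%%%%%%%%%%%%%%%%%
185 ==========================--:..           ..-+#%@@@@@@@@@@@@@@@@@@@@@@@%%%%%%%%%%%%%%%%%%%%%%%%%%%%%
188 -----------------------===----::.........::-=*%@@@@@@@@@@@@@@@@@@@%%%%%%%%%%%%%%%%%%%%%%%%%%%%%%%%%%
191 -----------------------------------------====+#%%@@@@%%%%%%%%%##############################%%%%%%%%
194 ---------------------------------------------==+*##################%%%%%%%%%%%%%%%%%%%%%%%%%%%%%%%%%
```

Run:
```python
from h import *
f=cam('top');g=cv2.resize(f['pixels'].max(2),None,fx=4,fy=4,interpolation=cv2.INTER_CUBIC)
for n,(u,v) in {'A':(266,128),'B':(265,167)}.items():
    c=g[(v-13)*4:(v+13)*4,(u-13)*4:(u+13)*4]
    for th in (150,175,195):
        m=(c<th).astype(np.uint8);k=max(cv2.findContours(m,0,cv2.CHAIN_APPROX_NONE)[0],key=cv2.contourArea)
        e=cv2.fitEllipse(k);print(n,th,np.round([u-13+e[0][0]/4,v-13+e[0][1]/4],2),np.round(np.array(e[1])/4,1))
    m=(c>115).astype(np.uint8)&(c<190);n2,l,st,ce=cv2.connectedComponentsWithStats(m)
    b=cv2.GaussianBlur(c,(9,9),0)[28:76,28:76];i=np.unravel_index(b.argmax(),b.shape);print('inset',u-13+(28+i[1])/4,v-13+(28+i[0])/4,b.max())
    print(c[::6,52]) ; print(c[52,::6])
```

```text
A 150 [266.27 129.18] [19.  20.7]
A 175 [266.4  128.77] [20.5 21.7]
A 195 [266.51 128.61] [21.2 22.6]
inset 267.0 127.0 193
[232 230 192 149 149 162 182 193 190 181 169 161 160 149 102  69 152 230]
[238 224 145  99 140 155 155 157 171 190 192 178 161 154 148 123 162 206]
B 150 [265.54 168.45] [18.9 19.4]
B 175 [265.47 168.52] [20.8 21.5]
B 195 [265.59 168.53] [21.4 22.4]
inset 266.0 167.75 212
[240 238 219 138 144 167 171 190 206 210 205 195 184 179 179 145 117 209]
[245 233 157 102 156 174 174 182 202 211 207 188 172 169 165 153 192 229]
```

Emit:
servo_tool(targets=[6.2,0,-0.1,4.4,0,6.2,0,-0.2,8.8,0,6.2,0,-0.4,13.2,0,6.2,0,-0.5,17.6,0,6.2,2,-0.6,22,0])

```text
t: 47.35
position: [0.6411, -0.0885, 0.2011]
ee_rot: [0.509, 0.49, -0.506, 0.494]
force: [0.3, 0.1, -0.3]
gripper_width: 0.0621
```

Emit:
servo_tool(targets=[6.2,3,0,0.2,0,6.2,6,0,0.2,0,6.2,6,0,0.2,0,6.2,6,0,0.2,0])

```text
t: 47.75
position: [0.6389, -0.088, 0.1383]
ee_rot: [-0.507, -0.493, 0.508, -0.492]
force: [0.1, -0.9, 0.4]
gripper_width: 0.0618
```

Run:
```python
from h import *
s=read_state();print(s['position'])
f=cam('wrist');save(f,'u1');asc(f['pixels'],190,330,140,300,2,4)
b=cam('side')
for n,q in {'A':[.6466,-.0862,.064],'B':[.5357,-.0862,.064],'C':[.5903,.086,.064]}.items(): print(n,np.round(proj(b,q)))
asc(b['pixels'],225,312,130,210,1,2)
```

```text
[ 0.63892723 -0.0880126   0.13829387]
140 ======================================================================
144 ===========================--::::::::-========+####+=============*%%%%
148 =====================*+-::..............::-===+%%%%%+=======++++*%%%%%
152 =====================+:......:::::::.......:-===+#%*========#%%%######
156 =========+=========-:...:::::::::::::::::....:===##+========*#########
160 =======++=========-:..::::-------------::::...:----------==*##########
164 ===+===+=========-:.::=************=--:-:-=-:.::==========*#%%%%%%%%%%
168 ==++++++*@@@@@@@@+:::-----------------------:::-#+========#%%%%%%%%%%%
172 =++++++*@@@@@@@@@=::-----------------====----:::*@+======#%%%%%%%%%%%%
176 ==+++==*@@@@@@@@@=:=*########%%@@%%######*****--#@%+====+#%%%%%%%%%%%%
180 ++++==+%@@@@@@@@@*-*#######%%@@@@@%%##########+=%@@#====*####%#%%%%%%%
184 +++===+%@@@@@@@@@%+*#########%%@%%%%%#########+#@@%*===+########%%%%%%
188 ++===+#%%%%%@@@@@@%###########%%%%%%%%#######*#@@@*====#%%%%%%%%%%%%%%
192 +===========+++++##**###########%%%%########*#@@@%+===+%%%%%%%%%%%%%%%
196 ========
[... 4959 characters left out ...]
======-:...:::::::::::...:-=++**###*+==========++**#####
196 ======================================-:..............:-+*###**++=========++**#########
198 ========================================-::.......:::-+****++==-------===+*############
200 ============================================------===========--------=++*##############
202 ================================================================-===+*******###########
204 ++============================================================+++**####********########
206 #*+=======================================================++**#############*******#####
208 ##**+===========================================++***##########################******##
```

Run:
```python
from h import *
t=cam('top');b=cam('side')
O=[]
for f,(u,v) in ((t,(567/1.5,329/1.5)),(b,(496/1.5,403/1.5))):
    m=f['pixels'].max(2)<45
    bl=[c for c,s in blobs(f,m,15,300) if np.hypot(c[0]-u,c[1]-v)<8];print(bl)
    c=bl[0];d=f['W'][:3,:3]@[(c[0]-f['cx'])/f['fx'],(c[1]-f['cy'])/f['fy'],1];O.append((f['W'][:3,3],d/np.linalg.norm(d)));print(ray(f,*c,.083))
(o1,d1),(o2,d2)=O
s=np.linalg.lstsq(np.c_[d1,-d2],o2-o1,rcond=None)[0];print(o1+d1*s[0],o2+d2*s[1])
hsv=cv2.cvtColor(t['pixels'],cv2.COLOR_RGB2HSV);asc(t['pixels'],350,400,188,240,1,2)
print(pucks_top(t))
```

```text
[array([377.96296296, 219.03703704])]
[ 0.3983971  -0.38736107  0.083     ]
[array([330.94736842, 268.63157895])]
[ 0.39641859 -0.3922322   0.083     ]
[ 0.39846513 -0.38898853  0.07734646] [ 0.39992621 -0.39060327  0.07782887]
188 %%%%%%%%%%%%%%%%%%%%%%%%%%%%%%%%%%%%%%%%%%%%%%%%%%
190 %%%%%%%%%%%%%%%%%%%%%%%%%%%%%%%%%%%%%%%%%%%%%%%%%%
192 %%%%%%%%%%%%%%#################%%%%%%%%%%%%%%%%%%%
194 %%%%%%%%%######************####%%%%%%%%%%%%%%%#%%%
196 #%%%%%%%##*+++++=======+++++*###%%%%%%%%##########
198 %%%%%%%%#*+====+++++++++++++**#%%%%%%%%%%%%%%%%%%%
200 %%%%%%%%#*+===+++++++++++++++*###%%%%%############
202 %%%%%%%%%#+===+++++++======++*##%%%%%%%%%%%%%%%%%%
204 %%%%%%%%%#*===+===---------=+*#%%%%%%%%%%%%%%%%%%%
206 %%%%%%%%%#*+=====----------==*#%%%%%%%%%%%%%%%%%%%
208 %%%%%%%%%#*+=====----------==+*#%%%%%%%%%%%%%%%%%%
210 %%%%%%%%%#*+=====----------==+*##%%%%%%%%%########
212 %%%%%%%%%##+======----------=+*##%%%%%%%%#########
214 %%%%%%%%%##+===++===--::-----=+*#%%%%%%%%%%%######
216 %%%%%%%%%##*===++++=--::::::::-=*##%%%%%%%%%%%%%%%
218 %%%%%%%%%%#*+===+++==--::......:-+*#%%%%%%%%%%%%%%
220 ######%%%%##*++++++++++=-:......:=*#%%%%%%%%%%%%%%
222 ******########**#######*+=-:..::-=*##%%%%%%%%%%%%%
224 ##****###################*+====++*################
226 #############%%%%%%%%%%%%########%%%%%%%%%%%%%%%%%
228 ##################################%%%%%%%%%%%%%%%%
230 ##################################################
232 %%%%############################################**
234 %%%%%########################################**+++
236 %%%%%#####*##################################*+++*
238 %%%%%####***##################################*+*#
[]
```

Emit:
servo_tool(targets=[6.2,-4,0,0,0,3,-6,-2.5,3,0,0,-6,-5.3,6.3,0,0,-6,-8,9.4,0,0,-6,-10.6,12.5,0])

```text
t: 48.45
position: [0.5293, -0.2103, 0.1997]
ee_rot: [0.507, 0.492, -0.507, 0.494]
force: [0.9, -1.2, 0.3]
gripper_width: 0.0337
```

Emit:
servo_tool(targets=[0,0,-2.7,3.1,0,0,0,-5.4,6.3,0,0,0,-8,9.4,0,0,0,-10.6,12.5,0,0,0,-13.2,15.6,0])

```text
t: 48.95
position: [0.3924, -0.3627, 0.1995]
ee_rot: [-0.507, -0.492, 0.507, -0.494]
force: [0.2, -0.3, 0.3]
gripper_width: 0.0003
```

Emit:
servo_tool(targets=[0,0,-2.7,3.2,0,0,0,-2.7,3.2,0,0,0,-2.7,3.2,0])

```text
t: 49.25
position: [0.365, -0.3932, 0.199]
ee_rot: [0.508, 0.491, -0.508, 0.493]
force: [0.5, 0.5, -0.4]
gripper_width: 0.0007
```

Run:
```python
from h import *
s=read_state();print(s['position'],s['gripper_width'],s['q'].round(2))
f=cam('wrist');print(to([.364,-.393,.044]),np.round(proj(f,[.399,-.389,.083])),np.round(proj(f,[.43,-.385,.025])))
asc(f['pixels'],150,400,20,240,3,6)
```

```text
[ 0.36504122 -0.39317285  0.19897145] 0.0006645048813861988 [-0.95  0.26  1.64  0.    1.23  0.65]
[15.47 -0.17  0.07] [252. 143.] [248. 109.]
20 #%%%%%%%%%%%%%#*===================-----------=======#%%%%%%%%%%%%%%%%%%%%%%%%%%%%%%
26 %%%%%%%%%%###=========================================#%%%%%%%%%%%%%%%%%%%%%%%%%%%%%
32 %%%%%%%%%#+============================================*%%%%%%%%%%%%%%%%%%%%###%####
38 %%%%%%%*================+*===============================%%%%%%%####################
44 %%%%%+===============+*%%%%+======================----====*##%%%%%%%%%%%%%%%%%%%%%%%
50 ##*============---=+########*=----------------------========+##############%#%%#%%%#
56 ================+#%%%%%%%%%%#+===============================+#%%%%####%%%%%%%%%%%%%
62 =============+%%%%%%%%%%%%%%+=======-=--------------------===*#######%%%%%%%%%%%%%%%
68 ===========*#%#=======######+-----------------------===========+#%##################
74 ========+#%###+========++++#=-----------------------------------*###################
80 -----=########*--------------::::::::::---=-====================##%########
[... 1620 characters left out ...]
%%%%%%%#***********#%%%%%%%%%%%%%%%%%%%%%%%%%%%+#@@=-------+@%%%%%%%%%%%%%%%%
200 ######%%%%%%%%%%%%###%%%%%%%%%%%%%%%%%%%%%%%%%%%%%%%%%=#@@-=======+@%%%%%%%%%%%%%%%%
206 ###################%%%##################%%%%%#%%%%%%%%+#@@+==-===*%@%############%%%
212 ########%##############################%%%%%%%%%%%%%%%+#@@@++====#@@%%%%%%%%%%%%%%%%
218 %%%%%%%%%%%%%%%%%%%%%%%%%%%%%%%%%%%%%%%%%%%%%%%%%%%%%%##@@@%++=-=#@@%%%%%%%%%%%%%%%%
224 %%%%%%%%%%%%%%%%%%%%%%%%%%%%%%#-:::=+-:::=%%%%%%%%%%%%%%%%%%%%#--=%%%%%%%%%%%%%%%%%%
230 %%%%%%%%%%%%%%%%*===========##*:::::-::::-#################%%%%+--+#%%%%%%%%%%%%%%%%
236 %%%%%%%%%%%%%%%#-:::::::::::+%=:::::-:::::*%%%%%%#############*::::::*##############
```

Emit:
servo_tool(targets=[0,4,-0.5,0,0,0,8,-0.5,0,0,0,12,-0.5,0,0,0,15,-0.5,0,0,0,15.5,-0.5,0,0])

```text
t: 49.8
position: [0.3595, -0.3887, 0.0401]
ee_rot: [0.507, 0.495, -0.507, 0.491]
force: [-0.1, 1.1, -0.3]
gripper_width: 0.0006
```

Emit:
servo_tool(targets=[0,0,1.0,-0.15,0,0,0,2,-0.3,0,0,0,3,-0.45,0,0,0,4,-0.6,0,0,0,5,-0.75,0])

```text
t: 50.3
position: [0.4119, -0.3868, 0.0439]
ee_rot: [-0.507, -0.492, 0.507, -0.493]
force: [-1.1, 0.4, 0.8]
gripper_width: 0.0005
```

Emit:
servo_tool(targets=[0,0,1.0,-0.15,0,0,0,2,-0.3,0,0,0,2.7,-0.4,0,0,0,2.7,-0.4,0])

```text
t: 50.7
position: [0.4384, -0.383, 0.0428]
ee_rot: [0.507, 0.492, -0.507, 0.493]
force: [0.1, 0.3, -0.0]
gripper_width: 0.0005
```

Run:
```python
from h import *
s=read_state();print(s['position'],s['force'].round(2))
f=cam('wrist');asc(f['pixels'],150,400,20,260,3,8)
b=cam('side');print(np.round(proj(b,[.43,-.385,.025])));asc(b['pixels'],300,370,240,300,1,2)
```

```text
[ 0.43842857 -0.38304521  0.04276447] [ 0.11  0.29 -0.01]
20 @@@*+======================================================+++%@@@@@@@@@@@@@@@@@@@@@
28 *++=======================================================+++++#@@@@@@@@@@@@@@@@@@@@
36 +++++++++++++++++=+++++==+========================+=+++++++++++++*@@@@@@@@@@@@@@@@@@
44 +=++===============================================================+#@@@@@@@@@@@@@@@
52 ++=+==+++++==+++++++++++=+==+===++=+=+++++++++++++++++++++++++++++++++#@@@@@@@@@@@@@
60 +++++++++++++++#*+++++++++++++++=======================++=++++++++++++++++#@@@@@@@@@
68 +++++++++++++@@@@@#++++++++++++++++++++++++===================+++++=========*%%%%%%%
76 =+++++++*#%@@@@@@@@@@*+++++++++++++++++++++++++++====+=================++++++@@@@@@@
84 =====+%%@@@@%%@@@%%%%%*=================================================++++%@@@@@@@
92 ==+%@@@@@@@@@@@@@@@@%+++===================================+++=++++++++++++@@@@@@@@@
100 #*#%######%@@@@@@@@@@+++++=====================================+==+++++++%####%@@@@@
108 +++++++++++*%@@@@@@@@*+++++++++++++++++=+=+=++=++++++++++++++++++++++
[... 3179 characters left out ...]
++++*+++++*##%%%%%%#*++++
282 %%%%###%%%#%%%%%%%#*+======+++********++==+##%%#***+*+*+++*###**++++++
284 %%%%%##########%%%%##*+========++****+==+*%%%@@%%%#******+++++====++++
286 %%%%%##########%%%%%%%%##*+=======+++==+#%%%%%%@@@%%%#*+*+++=++======+
288 %%%#########*##%%%%%%%%%%%%#*+===-=--=+#%%%%%%%%%%@@@%%%#*++====++====
290 ##########**##%%%%%%%%%%%%%%%%##*+==+*#%%%%%%%%%%%%%%@@@%%%#*++======+
292 ########**+*#%%%%%%%%%%%%%%%%%%%%%##%%%%%%%%%%%%%%%%%%%%@@@%#*+++==++*
294 ####***++**#%%%%%%%%%%%%%%%%%%%%%%%%%%%%%%%%%%%%%%%%%%%%%%%%%###****#%
296 +++++**###%%%%%%%%%%%%%%%%%%%%%%%%%%%%%%%%%%%%%%%%%%%%%%%%%%%%%%%%%%%%
298 #####%%%%%%%%%%%%%%%%%%%%%%%%%%%%%%%%%%%%%%%%%%%%%%%%%%%%%%%%%%%%%%@@@
```

Emit:
servo_tool(targets=[0,0,0.4,-0.05,0,0,0,0.6,-0.08,0,0,0,0.6,-0.08,0])

```text
t: 51.1
position: [0.4398, -0.3825, 0.0427]
ee_rot: [-0.506, -0.494, 0.509, -0.491]
force: [-10.8, -2.9, 3.9]
gripper_width: 0.0003
```

Run:
```python
from h import *
s=read_state();print(s['position'],s['force'].round(2))
f=cam('wrist');m=f['pixels'].max(2)<50
print(blobs(f,m,200));p=ray(f,257,207,.084);print(p)
```

```text
[ 0.43976661 -0.38252257  0.04267248] [-10.79  -2.86   3.88]
[(array([254.93336699, 212.11206461]), array([ 231,  185,   49,  103, 1981], dtype=int32)), (array([200.64320115, 321.02899887]), array([ 142,  268,  110,  101, 9759], dtype=int32)), (array([312.52566236, 322.96377832]), array([ 264,  268,  110,   94, 7813], dtype=int32))]
[ 0.46348733 -0.38293827  0.084     ]
```

Emit:
servo_tool(targets=[0,0,0.3,-0.05,0,0,0,0.5,-0.05,0,0,0,0.5,-0.05,0])

```text
t: 51.45
position: [0.4401, -0.3823, 0.0426]
ee_rot: [-0.504, -0.497, 0.51, -0.489]
force: [-24.8, -6.8, 10.8]
gripper_width: 0.0004
```

Run:
```python
from h import *
s=read_state();print(s['position'],s['force'].round(2))
f=cam('wrist');asc(f['pixels'],210,310,176,240,3,4)
```

```text
[ 0.44005745 -0.38233132  0.04260701] [-24.79  -6.85  10.75]
176 =====-:::::::::::::::-------==*%#*
180 =====-::::::----------------======
184 ====-----------:------------======
188 =====------:.......:--------=+#@@@
192 ++++=----:...........:------=#@@@@
196 =++==---:.............:-----#@@@@@
200 =====---...............:----*@@@@@
204 ======-:...............:----+@@@@@
208 ===+##-:................----=@@@@@
212 =+*%%%-:................-====@@@@@
216 +%@@@%+:...............:-***+%@@@@
220 %%%%@%*+:..............:-+**+#@@@@
224 %@@@@@#+=.............-==+**+*@@@@
228 %%%%%%%+*=...........:===+**+*@@@@
232 %%%%%%%***=:........::===+****@@@@
236 @@@@@@@#**=::::.::::::-==+***+@@@@
```

Emit:
servo_tool(targets=[0,0,-0.6,0,0,0,0,-1.5,0,0,0,0,-3,0,0,0,-3,-3,0,0,0,-7,-3,0,0])

```text
t: 52.0
position: [0.4159, -0.3793, 0.1116]
ee_rot: [0.508, 0.494, -0.507, 0.49]
force: [-0.5, -0.2, 0.5]
gripper_width: 0.0003
```

Emit:
servo_tool(targets=[0,-4,0,0,0,0,-8,0,0,0,0,-8,0,0,0,0,-8,0,0,0])

```text
t: 52.4
position: [0.4183, -0.3815, 0.1938]
ee_rot: [-0.508, -0.492, 0.508, -0.493]
force: [-0.4, 0.5, -1.4]
gripper_width: 0.0002
```

Run:
```python
from h import *
s=read_state();print(s['position'],s['force'].round(2),s['t'])
f=cam('top');asc(f['pixels'],190,290,103,195,1,3);asc(f['pixels'],350,395,188,226,1,2)
b=cam('side');asc(b['pixels'],225,312,130,202,1,3)
for n,f in (('t',f),('s',b)):
    print(n,[(c.round(1),ray(f,*c,.083).round(3)) for c,s in blobs(f,f['pixels'].max(2)<45,20,200) if np.hypot(*(ray(f,*c,.083)-[.45,-.385,.083])[:2])<.07])
```

```text
[ 0.4183371  -0.38151654  0.1937632 ] [-0.36  0.54 -1.44] 52.4
103 ######################################*#############################################################
106 ###############################*++=--:::--=+*##%%%%%%%%%%%%%%%%%####################################
109 ##########################%##*+-:............:=*#%%%%%%%%%%%%%%%%%%%%%%#############################
112 %%%%%%%%%%%%%%%###%%%%%%%%%#+=:...............:-+#%%%%%%%%%%%%%%%%%%%%%%%%%%%#######################
115 ################%%%%%%%%%%%*=-.................:=*#%%%%%%%%%%%%%%%%%%%%%%%%%%%######################
118 ###############%%%%%%%%%%%%#+-:................-+#%%%%%%%%%%%%%%%%%%%%%###********##################
121 ############%%%%%%%%%%%%%%%%#*=-:............:=*#%%%%%%%%%%%%%%%%%%#**++++++++++++++**##############
124 ###########%%%%%%%%%%%%%%%%%%%%#*+=--:::--=+*#%%%%%%%%%%%%%%%%%%%#*+=+++++*****+++++++**############
127 #########%%%%%%%%%%%%%%%%%%%%%%%%%%%%###%%%%%%%%%%%%%%%%%%%%%%%%#*+==+++++******+++++=+*############
130 #######%%%%%%%%%%%%%%%%%%%%%%%%%%%%%%%%%%%%%%%%%%%%%%%%%%%%%%%%%%*=--=+++++++*++++++==+*
[... 4741 characters left out ...]
+-::::::::::::::.:+#@@@@@@@@@@@@@@@@%%%#######%%%@@@@@@@@@%%##**+++**##%#****+=--:
184 %%%%*=::::::::::::::::-+%@@@@@@@@@@@@@%%#******##*****#%@@@@@@@@@@@@@@@@@@@%#*++*##+=--
187 %%%%#*+==-:::....::-=*#%%%%%%%%%%%@@@@%#*****#####*****#%%@@@@@@@@@@@@@@%%#*+=+*##*=---
190 %%%%%#*+++++++++++++++++++++++++++***+===++*********++==*%@@@@@@@@@@@%%#*++==+*#%##*++*
193 %%%%%%%#*++++++++++++++++++++++++++++-:.:--========--::.-*%@@@@@%%%#**++===++*#%%%%%%%%
196 %%%%%%%%%#*+++++++++++++++++++++++++++=-:::::::::::...:=*%%%%##**++======++*#%%%%%%%%%%
199 #****+++++===++++++++++++++++++++++++++**#*+==------=+****++==========++*#%%%%%%%%%%%%%
t []
s [(array([343.3, 250.7]), array([ 0.464, -0.384,  0.083]))]
```

```bash
python3 -c "
from station import *
print(finish_job())"
```

```text
the job is handed in; nothing more can be done
None
```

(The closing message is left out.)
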